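# Tidy the puzzle chest: sort the toy pieces by colour and shut the lid

## Task

Tidy up the toy nook: put the crown, the key, the castle tower and the horse into the open chest, each lying down flat inside the tray of its own colour, and set them down rather than dropping them. Then shut the chest's lid fully. Leave the car, the tree and the crayon cup where they are.

Things in the scene. Friction and masses are not known exactly. Their poses are not given: they have to be found in the camera images.
- chest: Oak chest, heavy, it does not move: 198 (its x) x 432 (its y) x 80 mm high, walls and floor 12 mm, open at the top. Origin: centre of its underside, on the table. Its x axis points from the front (robot's side) to the back, where the lid is hinged. Three painted trays fill its inside, side by side along its y. Its rim stands 68 mm above the undersides of the trays.
- lid (a joint): The chest's lid, in rad: 0 shut, 1.57 upright, 1.85 the most it opens (leaning back). It starts open. Its brass hinges are stiff: it stays at any angle and does not fall; 1 to 5 N at its free edge is enough to push it down, and it must be pushed right down to shut.
- lid_hinge (a point): Middle of the lid's hinge line, on the top of the chest's back wall, 80 mm above the table; the hinge line runs along the chest's y. The lid is a flat oak board 207 mm from hinge line to free edge, 436 mm wide, 12 mm thick; shut, its underside lies at the height of the hinge line and its free edge overhangs the chest's front by 9 mm.
- lid_edge (a point): Middle of the lid's free edge, half-way through its thickness.
- tray_purple: Purple painted wooden tray fitted in the chest (it does not move): outside 170 (its x, front to back of the chest) x 134 (its y) x 45 mm high, walls and floor 5 mm thick, so inside 160 x 124 mm and 40 mm deep. Origin: centre of its underside, 12 mm above the table. Axes parallel to the chest's. Which colour stands left, middle or right in the chest varies.
- tray_gold: Gold-yellow painted wooden tray fitted in the chest (it does not move): outside 170 (its x, front to back of the chest) x 134 (its y) x 45 mm high, walls and floor 5 mm thick, so inside 160 x 124 mm and 40 mm deep. Origin: centre of its underside, 12 mm above the table. Axes parallel to the chest's. Which colour stands left, middle or right in the chest varies.
- tray_brown: Dark brown painted wooden tray fitted in the chest (it does not move): outside 170 (its x, front to back of the chest) x 134 (its y) x 45 mm high, walls and floor 5 mm thick, so inside 160 x 124 mm and 40 mm deep. Origin: centre of its underside, 12 mm above the table. Axes parallel to the chest's. Which colour stands left, middle or right in the chest varies.
- crown_mid (a point): Gold crown, a standing octagonal ring of wood: 64 mm across the flats, wall 8 mm thick and 34 mm high with a point on every side, 51 mm high in all. Point: on its axis, 25 mm above its foot. Its x and y axes (and the diagonals between) pass square through flat sides. It can be gripped across two opposite flats or by its wall. About 90 g.
- key_mid (a point): Gold key, lying flat: 100 mm long, 20 mm thick. Point: middle of its straight shank, 10 mm above its underside. The shank lies along its x and is 16 mm wide (grip it across y); the round bow, 42 mm wide, is at -x and ends 60 mm from the point, the tip 40 mm from it at +x, with two teeth near the tip reaching 24 mm to -y. About 60 g.
- tower_mid (a point): Purple castle tower, a square block 44 x 44 mm and 100 mm long, lying on its side along its x, battlements at +x. Point: its centre, 22 mm above the table. Standing up it would be too tall for the chest. About 130 g.
- horse_mid (a point): Brown horse cutout, lying flat, 20 mm thick. Point: middle of its body, 10 mm above its underside. Its x runs along the body to the head, y towards its back. The body is 34 mm across (from -17 to +17 mm in y; grip it there, one finger at the back, one between the legs, which are 60 mm apart). In all it reaches from -61 to +75 mm in x and from -44 to +55 mm in y. About 110 g.
- car_mid (a point): Red wooden car with wheels, 124 mm long, 70 mm wide, 65 mm high; leave it. Point: 30 mm up in its middle.
- tree_mid (a point): Green wooden fir tree, 72 mm wide, 124 mm high; leave it. Point: 60 mm up on its axis.
- crayons_mid (a point): Blue cup with crayons, 72 mm wide, 135 mm high; leave it. Point: 50 mm up on its axis.
Not all that is in view belongs to the job. Several things look just like the part that bears tower_mid: the one meant starts farthest to the robot's left.

How it is judged:
On the way, in this order (a step that is already met when the one before it is completed fails the run):
1. all four pieces lie in the trays of their colours, the lid still open (x of crown_mid in the frame of tray_gold between -0.078 and 0.078 m and y of crown_mid in the frame of tray_gold between -0.06 and 0.06 m and z of crown_mid in the frame of tray_gold between 0 and 0.042 m and x of key_mid in the frame of tray_gold between -0.078 and 0.078 m and y of key_mid in the frame of tray_gold between -0.06 and 0.06 m and z of key_mid in the frame of tray_gold between 0 and 0.032 m and x of tower_mid in the frame of tray_purple between -0.078 and 0.078 m and y of tower_mid in the frame of tray_purple between -0.06 and 0.06 m and z of tower_mid in the frame of tray_purple between 0 and 0.042 m and x of horse_mid in the frame of tray_brown between -0.078 and 0.078 m and y of horse_mid in the frame of tray_brown between -0.06 and 0.06 m and z of horse_mid in the frame of tray_brown between 0 and 0.032 m and value of joint lid above 0.5 rad), for 0.2 s.
2. the lid is shut (value of joint lid below 0.04 rad), for 0.2 s.
At the end, for the whole second after the job is handed in: Crown and key in the gold tray, tower in the purple, horse in the brown: each point within its tray's inside, at most 42 mm (crown, tower) or 32 mm (key, horse) above the tray's underside; all at rest, the lid shut to within 0.04 rad (8 mm at its edge) (x of crown_mid in the frame of tray_gold between -0.078 and 0.078 m and y of crown_mid in the frame of tray_gold between -0.06 and 0.06 m and z of crown_mid in the frame of tray_gold between 0 and 0.042 m and x of key_mid in the frame of tray_gold between -0.078 and 0.078 m and y of key_mid in the frame of tray_gold between -0.06 and 0.06 m and z of key_mid in the frame of tray_gold between 0 and 0.032 m and x of tower_mid in the frame of tray_purple between -0.078 and 0.078 m and y of tower_mid in the frame of tray_purple between -0.06 and 0.06 m and z of tower_mid in the frame of tray_purple between 0 and 0.042 m and x of horse_mid in the frame of tray_brown between -0.078 and 0.078 m and y of horse_mid in the frame of tray_brown between -0.06 and 0.06 m and z of horse_mid in the frame of tray_brown between 0 and 0.032 m and value of joint lid below 0.04 rad and linear speed of each of crown, key, tower, horse below 0.02 m/s and velocity of joint lid between -0.05 and 0.05 rad/s); the robot touches nothing.
It fails at once if the car, the tree or the crayon cup moved by more than 25 mm (distance of any of car_mid, tree_mid, crayons_mid from where it was at the start of the episode above 0.025 m).
It fails at once if a piece dropped (falling free faster than 1 m/s, as after a drop of 50 mm) ((linear speed of crown above 1 m/s and contact force between the fingers and crown below 0.05 N) or (linear speed of key above 1 m/s and contact force between the fingers and key below 0.05 N) or (linear speed of tower above 1 m/s and contact force between the fingers and tower below 0.05 N) or (linear speed of horse above 1 m/s and contact force between the fingers and horse below 0.05 N)).
It also fails if it takes over 72 s, if anything falls off the work surface, if the arm or the gripper's body presses on something with over 40 N, if the wrist force passes 120 N, or if a joint passes its speed limit or range.

## Robot

A 6-joint arm with a two-finger parallel gripper is mounted at the origin on the work surface. World frame = base frame: x ahead of the robot, y to its left, z up, the work surface at z = 0. Lengths are in m, angles in rad, forces in N, time in s.
With the tool pointing down it reaches from about 0.375 to 0.9 m from the base axis. Payload 3.1 kg.
Tool frame: the origin (TCP) lies between the finger pads; the fingertips stand 11 mm ahead of it and the grasp point (between the pads) lies 8 mm behind it; z points along the fingers, y is the line along which they close (so a half turn about z gives the same grasp; the last joint's range is limited). The gripper opens to 87 mm and grips with 3 to 60 N. Pads are 19 mm wide; open, the fingers measure 117 mm over their backs; the gripper's body (75 mm by 190 mm) begins 51 mm behind the grasp point.
Start: joints at [-0.178, 0.527, 1.433, -0, 1.181, -0.178], TCP at [0.625, 0, 0.234] pointing down, gripper open.
Joint ranges: [-3.08, 3.08], [-0.75, 2.2], [0.22, 2.44], [-1.43, 4.57], [0, 2.65], [-2.85, 2.85]. Speed limits (rad/s): [2.79, 2.79, 3.14, 3.14, 3.14, 3.14].

## Interface

Orientations are given as a unit quaternion [x, y, z, w].
In Python, from rig import robot gives the robot as it stands.
- The arm moves only by the tool move_arm, never from a script. Its argument "moves" is text: rows parted by semicolons, each of 7 numbers parted by spaces: the shift along the tool's x, y, z in units of 100 mm (1.0 is 100 mm), then the turn, a rotation vector about the tool's x, y, z in units of 90 degrees (1.0 is 90 degrees), then the opening, from 0 (shut) to 1 (fully open). A call has 1 to 12 rows; each row is the pose to reach, as a shift and turn from the pose commanded when the call began, along the tool's axes at that moment; what a row does not reach only later rows make up. A row lasts 1/10 s, in which the tool goes at most 50 mm and 8.59 degrees, less where a joint would pass 70% of its speed; a pose out of reach is approached as far as the arm can. A call with a number of a shift or a turn outside -1 to 1 is refused whole. A call with a gripper value outside its range is refused whole. The fingers move at their own pace and stop on an object; "squeeze" is the grip in N (left out, the last holds). Time passes only in rows, so rows that repeat a pose let the fingers close. It gives the time, the measured TCP pose, the force, the opening and the grip force at its end, in the units of the state.
- robot.get_obs(): the state, without advancing time (a new reading comes with each control period).
- robot.camera(name): name is "scene" or "side" or "wrist"; returns a dict with "image" (400x640x3 uint8, red, green, blue), "intrinsics" (3x3 intrinsics, pixels), "extrinsics" (4x4, takes a point from world to camera coordinates). Camera axes: x right, y up, looking along -z (the intrinsics and any distortion apply to the point x, -y, -z); pixel columns grow to the right and rows downward; lengths in m; the calibration is good to about 2 mm. A picture is of the moment at which its call begins. There is no depth.
- robot.hand_in(): hands the job in; it is judged then, once.
The state is a dict: "time": time; "q": joint angles; "joint_velocities": joint speeds; "joint_torque": joint torques, N m; "position": TCP position; "tool_rot": TCP orientation; "ft_force": force on the tool from outside, world axes, zero at the start; "moment": the same for the moment, N m; "grip_width": finger opening in m; "grip_force": force on a finger pad.
Only numpy, scipy, OpenCV 4.12 (cv2) and the standard library are available. Lean on these libraries where they do the work, as an engineer would, in place of code of your own. Each camera call takes 0.05 s, during which the arm holds its last target. There are 200 camera calls.

## Working session

There is one attempt and no reset: what is moved stays moved. The work goes in short steps, Python scripts to look and compute and a tool call to move; the robot and the scene stay as the last step left them, time stands still between calls to the robot, and variables do not carry over. Pictures are saved under pics/ and viewed, at most 10 in all, crops included, and the job is handed in when it is done.

Besides the shell and the picture viewer there is one more tool, called after "Call:" as a command line: name --argument value ..., lists and objects as JSON in quotes. move_arm: Moves the arm, as the interface text tells. Shifts and turns lie within -1 to 1; 1 stands for 100 mm of shift or 90 degrees of turn. Its arguments: {"type":"object","properties":{"moves":{"type":"string"},"squeeze":{"type":"number"}},"required":["moves"]}

```bash
ls; mkdir -p pics; python3 - <<'E'
from rig import robot
import cv2,numpy as np,pickle
d={}
for n in("scene","side","wrist"):
    c=robot.camera(n);d[n]=c
    print(n,c['intrinsics'].tolist(),np.round(c['extrinsics'],4).tolist())
pickle.dump(d,open('c0.pkl','wb'))
cv2.imwrite('pics/scene0.png',d['scene']['image'][:,:,::-1]);cv2.imwrite('pics/side0.png',d['side']['image'][:,:,::-1])
print(robot.get_obs())
E
```

```text
pics
scene [[470.97522903234614, 0.0, 320.2375735836569], [0.0, 470.97522903234614, 198.6896682698263], [0.0, 0.0, 1.0]] [[0.4837, 0.8752, -0.0055, -0.1417], [-0.7153, 0.399, 0.5737, 0.4305], [0.5043, -0.2736, 0.819, -1.7561], [0.0, 0.0, 0.0, 1.0]]
side [[430.8732497111196, 0.0, 317.5681753959562], [0.0, 430.8732497111196, 204.16054955658083], [0.0, 0.0, 1.0]] [[0.8432, -0.5375, 0.0103, -0.5455], [0.2889, 0.4692, 0.8345, -0.1603], [-0.4534, -0.7007, 0.5509, -1.3311], [0.0, 0.0, 0.0, 1.0]]
wrist [[345.9264985155858, 0.0, 319.8797179196155], [0.0, 345.9264985155858, 200.43473098230453], [0.0, 0.0, 1.0]] [[1.0, 0.0006, -0.0012, -0.623], [-0.001, 0.9533, -0.3021, 0.0357], [0.001, 0.3021, 0.9533, -0.3926], [0.0, 0.0, 0.0, 1.0]]
{'time': 0.15, 'q': array([-1.78510671e-01,  5.28250388e-01,  1.43362275e+00, -1.17635720e-05,
        1.18136577e+00, -1.78500822e-01]), 'joint_velocities': array([-0.00181451, -0.00242595, -0.00243016,  0.00196375,  0.00055715,
       -0.00095191]), 'joint_torque': array([ 9.14956272e-04, -4.40429199e+01, -1.76841742e+01,  6.33679633e-02,
        5.52540855e-02, -1.06930895e-04]), 'position': array([6.24457912e-01, 1.17347683e-04, 2.32793078e-01]), 'tool_rot': array([ 7.07108442e-01,  7.07104642e-01, -4.73909742e-04, -6.73031029e-04]), 'ft_force': array([-0.29721952,  0.83157235,  0.51340614]), 'moment': array([ 0.04152506, -0.00029139, -0.04310206]), 'grip_force': 0.0, 'grip_width': 0.08695478492914188}
```

View pics/scene0.png

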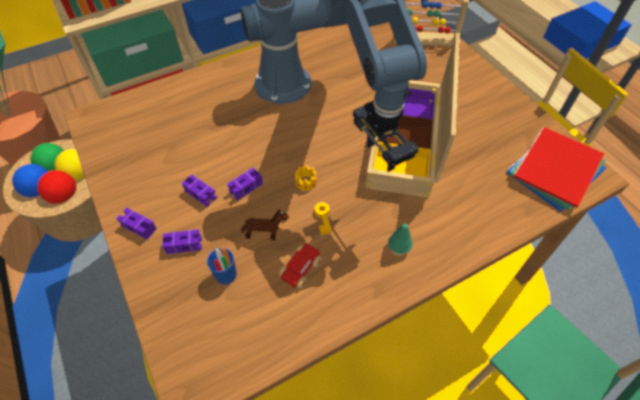

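View pics/side0.png

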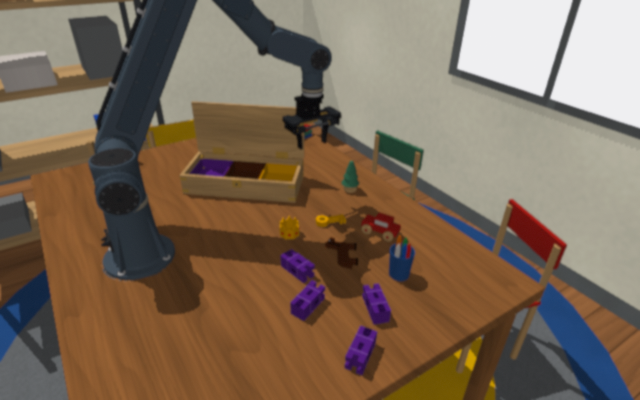

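The scene view looks towards the robot, so its left is image right. There are four look-alike towers in scene0, at (245,183), (199,189), (182,241) and (137,222). The one nearest image right, (245,183), should have the largest y, which I will check by ray cast. The chest is at about (410,140), with trays running purple, brown, gold away from the base.

```bash
cat > h.py <<'E'
import cv2,numpy as np
def ray(c,px,z):
    K,E=c['intrinsics'],np.array(c['extrinsics']);R,t=E[:3,:3],E[:3,3]
    px=np.atleast_2d(np.asarray(px,float))
    d=np.c_[(px[:,0]-K[0,2])/K[0,0],-(px[:,1]-K[1,2])/K[1,1],-np.ones(len(px))]@R
    o=-R.T@t
    return o+d*((z-o[2])/d[:,2])[:,None]
def proj(c,P):
    K,E=c['intrinsics'],np.array(c['extrinsics']);P=np.atleast_2d(P)@E[:3,:3].T+E[:3,3]
    return np.c_[K[0,2]-K[0,0]*P[:,0]/P[:,2],K[1,2]+K[1,1]*P[:,1]/P[:,2]]
RNG=dict(purple=((125,80,40),(150,255,255)),gold=((22,200,90),(32,255,255)),brown=((0,100,15),(14,255,95)),red=((0,190,110),(5,255,255)),green=((65,80,30),(90,255,200)),blue=((100,140,40),(115,255,255)))
def mask(c,col):
    return cv2.inRange(cv2.cvtColor(c['image'],cv2.COLOR_RGB2HSV),*map(np.array,RNG[col]))
def blobs(c,col,amin=40,close=3):
    m=cv2.morphologyEx(mask(c,col),cv2.MORPH_CLOSE,np.ones((close,close)))
    cs,_=cv2.findContours(m,cv2.RETR_EXTERNAL,cv2.CHAIN_APPROX_NONE)
    return [k for k in cs if cv2.contourArea(k)>amin]
E
python3 - <<'E'
import pickle;from h import *
d=pickle.load(open('c0.pkl','rb'))
Z=dict(purple=.022,gold=.02,brown=.01,red=.03,green=.06,blue=.05)
for n in('scene','side'):
  c=d[n]
  for col in Z:
    for k in blobs(c,col):
      M=cv2.moments(k);p=np.array([M['m10'],M['m01']])/M['m00'];w=ray(c,p,Z[col])[0]
      if 0.1<w[0]<1.2 and abs(w[1])<.8: print(n,col,p.round(),cv2.contourArea(k),w.round(3))
c=d['scene']; im=c['image'][:,:,::-1]
cv2.imwrite('pics/crop1.png',np.vstack([cv2.resize(im[150:300,110:430],None,fx=2.4,fy=2.0,interpolation=2),cv2.resize(d['side']['image'][90:230,170:410,::-1],(768,280),interpolation=2)]))
cv2.imwrite('pics/wrist0.png',d['wrist']['image'][:,:,::-1])
E
```

```text
scene purple [182. 241.] 698.0 [ 0.479 -0.555  0.022]
scene purple [137. 223.] 579.0 [ 0.357 -0.65   0.022]
scene purple [199. 190.] 510.0 [ 0.331 -0.448  0.022]
scene purple [245. 183.] 570.5 [ 0.377 -0.313  0.022]
scene purple [419. 104.] 745.5 [0.354 0.363 0.022]
scene gold [432. 345.] 19658.5 [ 1.066 -0.108  0.02 ]
scene gold [321. 208.] 121.0 [ 0.574 -0.151  0.02 ]
scene gold [412. 166.] 326.0 [0.573 0.181 0.02 ]
scene gold [379. 163.] 136.0 [0.51  0.097 0.02 ]
scene gold [561. 120.] 259.5 [0.655 0.741 0.02 ]
scene brown [527. 271.] 185.5 [1.025 0.247 0.01 ]
scene brown [556. 236.] 370.0 [0.982 0.397 0.01 ]
scene brown [263. 225.] 624.0 [ 0.535 -0.326  0.01 ]
scene brown [416. 130.] 755.0 [0.444 0.287 0.01 ]
scene red [298. 264.] 589.0 [ 0.709 -0.299  0.03 ]
scene red [560. 166.] 3785.0 [0.806 0.579 0.03 ]
scene green [401. 240.] 397.5 [ 0.796 -0.024  0.06 ]
scene green [559. 202.] 54.5 [0.913 0.449 0.06 ]
scene blue [222. 271.] 265.0 [ 0.64  -0.491  0.05 ]
scene blue [621. 243.] 2538.5 [1.095 0.508 0.05 ]
scene blue [551. 202.] 59.5 [0.901 0.439 0.05 ]
side purple [361. 349.] 8
[... 300 characters left out ...]
317. 312.] 208.5 [ 0.334 -0.489  0.01 ]
side brown [476. 353.] 2470.0 [ 0.588 -0.8    0.01 ]
side brown [415. 283.] 276.5 [ 0.631 -0.544  0.01 ]
side brown [273. 256.] 10000.0 [ 0.339 -0.227  0.01 ]
side brown [359. 192.] 50.0 [ 0.789 -0.067  0.01 ]
side brown [288. 193.] 527.5 [0.558 0.069 0.01 ]
side brown [245. 169.] 429.0 [0.501 0.325 0.01 ]
side brown [331. 140.] 123.0 [0.964 0.378 0.01 ]
side red [537. 224.] 197.0 [ 1.16  -0.566  0.03 ]
side green [350. 177.] 194.5 [ 0.78  -0.022  0.06 ]
side green [397. 149.] 624.5 [1.092 0.068 0.06 ]
side blue [519. 263.] 330.0 [ 0.909 -0.67   0.05 ]
side blue [400. 265.] 417.5 [ 0.61  -0.495  0.05 ]
side blue [470. 231.] 376.5 [ 0.909 -0.49   0.05 ]
```

View pics/crop1.png

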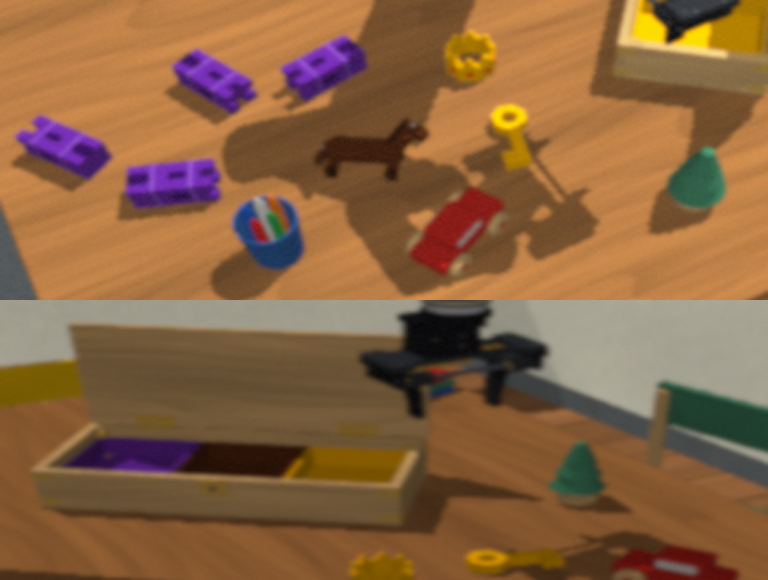

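View pics/wrist0.png

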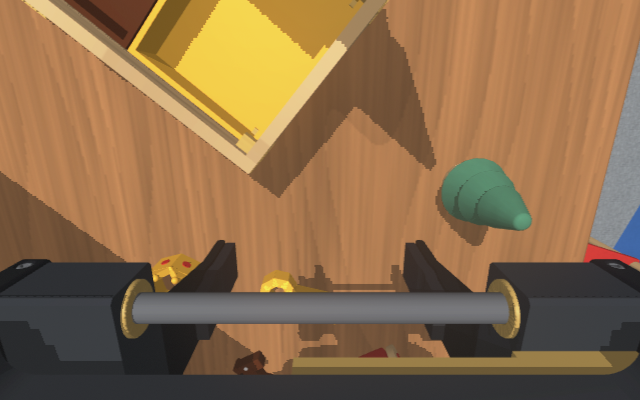

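The enlarged crop confirms the target tower: the one at (245,183), with y = -0.313. The others are at -0.448, -0.555 and -0.650, so this is the one farthest to the robot's left. The wrist view shows the gold tray at the chest's right end, with the front corner near (249,172), the chest turned and the tree at (480,195).

Next I'll hover over the pieces for a close wrist measurement.

Call:
move_arm --moves "-0.4 -0.3 -0.2 0 0 0 1; -0.8 -0.6 -0.4 0 0 0 1; -1 -0.75 -0.47 0 0 0 1"

```text
time: 0.45
position: [0.5488, -0.1015, 0.2814]
tool_rot: [0.707, 0.707, -0.0, 0.0]
ft_force: [0.2, -1.4, 0.7]
grip_width: 0.0872
grip_force: 0.0
```

Call:
move_arm --moves "-0.4 -0.3 0 0 0 0 1; -0.8 -0.6 0 0 0 0 1; -1 -0.7 0 0 0 0 1"

```text
time: 0.75
position: [0.4772, -0.202, 0.2805]
tool_rot: [0.708, 0.706, -0.001, -0.001]
ft_force: [1.4, 0.7, 0.8]
grip_width: 0.087
grip_force: 0.0
```

Call:
move_arm --moves "-0.3 0 0 0 0 0 1; -0.5 0 0 0 0 0 1; -0.5 0 0 0 0 0 1; -0.5 0 0 0 0 0 1; -0.5 0 0 0 0 0 1"

```text
time: 1.25
position: [0.48, -0.2486, 0.2802]
tool_rot: [0.707, 0.708, 0.0, -0.001]
ft_force: [0.1, 0.4, -0.1]
grip_width: 0.0869
grip_force: 0.0
```

```bash
python3 - <<'E'
import pickle;from h import *
from rig import robot
c=robot.camera('wrist');s=robot.camera('scene');si=robot.camera('side');o=robot.get_obs()
pickle.dump((c,s,si),open('c1.pkl','wb'));print(o['time'],o['position'])
cv2.imwrite('pics/wrist1.png',c['image'][:,:,::-1])
cv2.imwrite('pics/ch.png',np.vstack([cv2.resize(s['image'][40:210,340:500,::-1],(480,510),interpolation=2)]))
hsv=cv2.cvtColor(c['image'],cv2.COLOR_RGB2HSV)
for col,z in(('purple',.044),('gold',.02),('brown',.02),('red',.03)):
  for k in blobs(c,col,60):
    r=cv2.minAreaRect(k);M=cv2.moments(k);p=np.array([M['m10'],M['m01']])/M['m00']
    print(col,p.round(),cv2.contourArea(k),ray(c,p,z)[0].round(4),'box',ray(c,cv2.boxPoints(r),z)[:,:2].round(3).tolist())
w=pickle.load(open('c0.pkl','rb'))['wrist']
print(ray(w,[(25,0),(249,172),(385,0)],.08).round(3))
E
```

```text
1.4 [ 0.48013356 -0.24873049  0.28049558]
purple [327. 346.] 674.5 [ 0.4895 -0.4935  0.044 ] box [[0.462, -0.51], [0.462, -0.466], [0.515, -0.466], [0.517, -0.51]]
purple [238. 284.] 136.0 [ 0.3756 -0.3978  0.044 ] box [[0.364, -0.407], [0.376, -0.383], [0.388, -0.39], [0.376, -0.415]]
purple [238. 213.] 3291.0 [ 0.3812 -0.302   0.044 ] box [[0.345, -0.263], [0.396, -0.248], [0.419, -0.354], [0.364, -0.371]]
brown [369. 258.] 75.0 [ 0.544  -0.3736  0.02  ] box [[0.532, -0.359], [0.544, -0.355], [0.554, -0.383], [0.542, -0.388]]
brown [356. 203.] 212.0 [ 0.5239 -0.2974  0.02  ] box [[0.497, -0.345], [0.517, -0.268], [0.546, -0.276], [0.528, -0.355]]
[[0.393 0.152 0.08 ]
 [0.559 0.015 0.08 ]
 [0.674 0.152 0.08 ]]
```

View pics/wrist1.png

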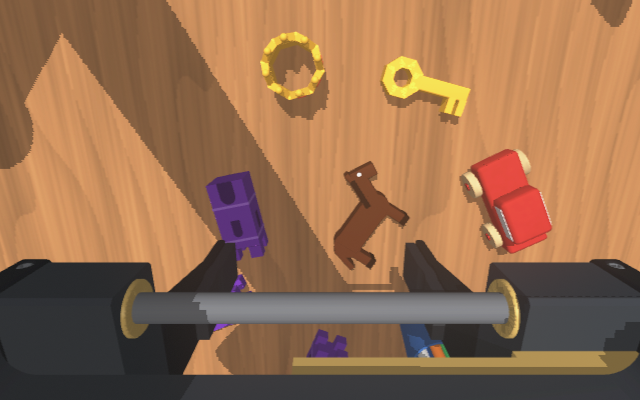

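View pics/ch.png

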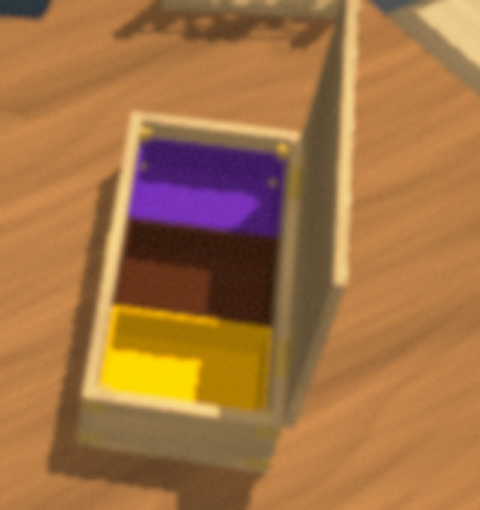

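wrist1 shows the crown at (292,66), the key with bow (403,77) and teeth at (452,112), the horse at (370,215) with its head up and legs to the right, the tower at (238,213) and the car at (510,200). The crop shows the lid standing about upright, with trays from the near end gold, brown, purple. Now I'll extract precise shapes.

```bash
python3 - <<'E'
import pickle;from h import *
c,s,si=pickle.load(open('c1.pkl','rb'))
hsv=cv2.cvtColor(c['image'],cv2.COLOR_RGB2HSV)
L={'crown':((255,325,25,105),.034,lambda h:(h[...,0]>=20)&(h[...,1]>150)&(h[...,2]>90)),
'key':((375,480,45,130),.02,lambda h:(h[...,0]>=20)&(h[...,1]>130)&(h[...,2]>120)),
'horse':((325,415,150,275),.02,lambda h:(h[...,1]>110)&(h[...,2]<130)&(h[...,0]<14)),
'tower':((195,280,160,262),.044,lambda h:(h[...,0]>120)&(h[...,1]>60))}
for y,x in((66,268),(77,390),(95,440),(200,375),(110,305),(120,455),(270,350)):print((x,y),hsv[y,x])
out=c['image'].copy()
for n,((a,b,y0,y1),z,f) in L.items():
  m=np.zeros(hsv.shape[:2],np.uint8);m[y0:y1,a:b]=f(hsv[y0:y1,a:b])
  cs,_=cv2.findContours(m,0,cv2.CHAIN_APPROX_NONE);k=max(cs,key=cv2.contourArea)
  cv2.drawContours(out,[k],-1,(0,255,255),1)
  P=ray(c,k[:,0],z)[:,:2];ctr,rad=cv2.minEnclosingCircle((P*1000).astype(np.float32))
  print(n,'circ',np.round(ctr),round(rad,1),'rect',cv2.minAreaRect((P*1000).astype(np.float32)))
  pts=np.argwhere(m)[:,::-1];W=ray(c,pts,z)[:,:2]
  print('  centroid',W.mean(0).round(4))
  if n in('key','horse'):
    for a in (np.arange(-25,1,2.5) if n=='key' else np.arange(38,64,2.5)):
      r=np.deg2rad(a);Q=P@np.array([[np.cos(r),-np.sin(r)],[np.sin(r),np.cos(r)]])*1000
      lo,hi=Q.min(0),Q.max(0)
      o=(np.array([-60,-24]) if n=='key' else np.array([-61,-44]));o2=(np.array([40,21]) if n=='key' else np.array([75,55]))
      mid=(lo-o+hi-o2)/2/1000; R=np.array([[np.cos(r),-np.sin(r)],[np.sin(r),np.cos(r)]])
      print('  ',a,(hi-lo).round(1),'mid',(R@mid).round(4))
cv2.imwrite('pics/seg.png',cv2.resize(out[20:280,180:500],(800,520)[:2]))
E
```

```text
(268, 66) [ 22 178 241]
(390, 77) [ 26 165 247]
(440, 95) [ 18 184 205]
(375, 200) [ 10 159 122]
(305, 110) [ 13 131 134]
(455, 120) [ 14 138 146]
(350, 270) [ 14 135 192]
crown circ [ 442. -117.] 23.9 rect ((440.8604736328125, -112.71080780029297), (47.796142578125, 14.139261245727539), 15.781606674194336)
  centroid [ 0.4478 -0.1353]
key circ [ 597. -163.] 52.2 rect ((599.1307373046875, -157.29733276367188), (42.532047271728516, 100.89215087890625), 73.05047607421875)
  centroid [ 0.5963 -0.1568]
   -25.0 [103.5  43.8] mid [ 0.6078 -0.1639]
   -22.5 [102.8  43.5] mid [ 0.6083 -0.1623]
   -20.0 [102.   43.1] mid [ 0.6087 -0.1607]
   -17.5 [101.1  42.6] mid [ 0.6091 -0.1591]
   -15.0 [100.3  44.4] mid [ 0.609  -0.1585]
   -12.5 [100.   47.4] mid [ 0.6086 -0.1582]
   -10.0 [100.4  50.8] mid [ 0.6086 -0.1579]
   -7.5 [100.6  54.4] mid [ 0.6086 -0.1578]
   -5.0 [100.7  57.8] mid [ 0.6087 -0.1577]
   -2.5 [100.6  61.1] mid [ 0.6087 -0.1575]
   0.0 [100.3  64.3] mid [ 0.6087 -0.1574]
horse circ [ 529. -317.] 73.5 rect ((545.5922241210938, -318.995849609375), (147.0283660888672, 89.75933837890625), 82.46173095703125)
  centroid [ 0.5342 -0.3198]
   38.0 [107.  125.2] mid [ 0.5288 -0.3289]
   40.5 [110.3 122.9] mid [ 0.5296 -0.3284]
   43.0 [114.  120.2] mid [ 0.5302 -0.3281]
   45.5 [117.9 117.4] mid [ 0.5305 -0.3278]
   48.0 [121.6 114.4] mid [ 0.5308 -0.3276]
   50.5 [125.1 111.3] mid [ 0.531  -0.3274]
   53.0 [128.4 108. ] mid [ 0.5313 -0.3272]
   55.5 [131.4 104.6] mid [ 0.5316 -0.3269]
   58.0 [134.1 102. ] mid [ 0.5323 -0.327 ]
   60.5 [136.6 101.4] mid [ 0.534  -0.3275]
   63.0 [138.9 100.7] mid [ 0.5357 -0.328 ]
tower circ [ 386. -308.] 57.6 rect ((381.2945251464844, -308.6212158203125), (55.5587043762207, 108.34487915039062), 11.146855354309082)
  centroid [ 0.3816 -0.303 ]
```

View pics/seg.png

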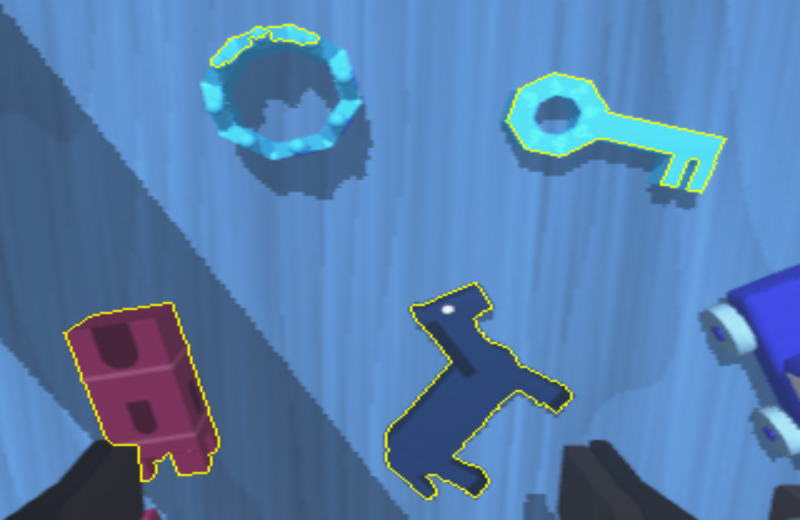

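The key contour is 100 × 44 mm at yaw -15° and the horse about 134 × 102 mm at yaw 57°, both matching the stated sizes. The crown mask only caught part of the rim. By its outline it spans columns 261–324 and rows 32–100. I'll write a small converter from world targets to tool-axis moves, then pick up the key.

```bash
cat > plan.py <<'E'
import numpy as np
from h import ray
def frame(a):
    r=np.deg2rad(a);return np.array([[np.cos(r),np.sin(r),0],[np.sin(r),-np.cos(r),0],[0,0,-1]])
def plan(cur,*tg):
    """poses (x,y,z,alpha): print shift/turn of each call; alpha=world angle of tool x"""
    for t in tg:
        t=np.array(t,float)
        while True:
            d=frame(cur[3])@(t[:3]-cur[:3]); turn=-(t[3]-cur[3])/90
            n=int(np.ceil(max(np.abs(d).max()/.1,abs(turn),1)-1e-6))
            s=np.round(d/n*10,2); u=round(turn if n==1 or abs(turn)<1 else turn/n,2)
            cur=np.r_[cur[:3]+frame(cur[3]).T@s/10,cur[3]-u*90]
            print(s,u,'rows>=',int(np.ceil(max(np.linalg.norm(s)*2,abs(u)*90/8.59))),'->',cur.round(4))
            if n==1:break
def now():
    from rig import robot
    o=robot.get_obs();from scipy.spatial.transform import Rotation as R
    x=R.from_quat(o['tool_rot']).as_matrix()[:,0]
    return np.r_[o['position'],np.degrees(np.arctan2(x[1],x[0]))]
E
python3 - <<'E'
from plan import *
import pickle
c=pickle.load(open('c1.pkl','rb'))[0]
print('crown',ray(c,[(292.5,66)],.04),'tower',ray(c,[(236,212)],.022))
plan(np.array([.48,-.25,.28,90.]),(.609,-.1585,.12,165),(.609,-.1585,.015,165))
print('place')
plan(np.array([.609,-.1585,.015,165.]),(.609,-.1585,.14,165),(.539,.102,.14,140),(.539,.102,.034,140))
E
```

```text
crown [[ 0.44971234 -0.13851293  0.04      ]] tower [[ 0.37363986 -0.30875241  0.022     ]]
[0.46 0.64 0.8 ] -0.83 rows>= 9 -> [  0.544  -0.204   0.2   164.7  ]
[-0.51  0.61  0.8 ] -0.0 rows>= 3 -> [ 6.093e-01 -1.586e-01  1.200e-01  1.647e+02]
[0.   0.   0.52] -0.0 rows>= 2 -> [ 6.093e-01 -1.586e-01  6.800e-02  1.647e+02]
[0.   0.   0.53] -0.0 rows>= 2 -> [ 6.093e-01 -1.586e-01  1.500e-02  1.647e+02]
place
[ 0.    0.   -0.62] -0.0 rows>= 2 -> [ 6.090e-01 -1.585e-01  7.700e-02  1.650e+02]
[ 0.    0.   -0.63] -0.0 rows>= 2 -> [ 6.090e-01 -1.585e-01  1.400e-01  1.650e+02]
[0.45 0.78 0.  ] 0.28 rows>= 3 -> [ 5.857e-01 -7.150e-02  1.400e-01  1.398e+02]
[0.74 0.51 0.  ] -0.0 rows>= 2 -> [5.621e-01 1.520e-02 1.400e-01 1.398e+02]
[0.74 0.51 0.  ] -0.0 rows>= 2 -> [5.385e-01 1.019e-01 1.400e-01 1.398e+02]
[-0.    0.    0.53] -0.0 rows>= 2 -> [5.385e-01 1.019e-01 8.700e-02 1.398e+02]
[-0.    0.    0.53] -0.0 rows>= 2 -> [5.385e-01 1.019e-01 3.400e-02 1.398e+02]
```

Call:
move_arm --moves "0.46 0.64 0.8 0 0 -0.83 0.6; 0.46 0.64 0.8 0 0 -0.83 0.6; 0.46 0.64 0.8 0 0 -0.83 0.6; 0.46 0.64 0.8 0 0 -0.83 0.6; 0.46 0.64 0.8 0 0 -0.83 0.6; 0.46 0.64 0.8 0 0 -0.83 0.6; 0.46 0.64 0.8 0 0 -0.83 0.6; 0.46 0.64 0.8 0 0 -0.83 0.6; 0.46 0.64 0.8 0 0 -0.83 0.6; 0.46 0.64 0.8 0 0 -0.83 0.6"

```text
time: 2.4
position: [0.5441, -0.2032, 0.2006]
tool_rot: [0.133, 0.991, 0.0, 0.0]
ft_force: [-0.0, 0.1, 0.1]
grip_width: 0.052
grip_force: 0.0
```

Call:
move_arm --moves "-0.51 0.61 0.8 0 0 0 0.6; -0.51 0.61 0.8 0 0 0 0.6; -0.51 0.61 0.8 0 0 0 0.6; -0.51 0.61 0.8 0 0 0 0.6; -0.51 0.61 0.8 0 0 0 0.6"

```text
time: 2.9
position: [0.6091, -0.1588, 0.1212]
tool_rot: [0.133, 0.991, -0.0, -0.0]
ft_force: [-0.1, -0.8, 0.2]
grip_width: 0.0523
grip_force: 0.0
```

```bash
python3 - <<'E'
from plan import *;from h import *
from rig import robot
c=robot.camera('wrist');print(now(),robot.get_obs()['time'])
P=now();k=proj(c,[P[0],P[1],.02])[0];print('grasp px',k)
im=c['image'];hsv=cv2.cvtColor(im,cv2.COLOR_RGB2HSV)
m=((hsv[...,0]>=20)&(hsv[...,0]<35)&(hsv[...,1]>140)&(hsv[...,2]>110)).astype(np.uint8)
for q in cv2.findContours(m,0,2)[0]:
  if cv2.contourArea(q)>150:
    M=cv2.moments(q);print(cv2.contourArea(q),M['m10']/M['m00'],M['m01']/M['m00'],cv2.boundingRect(q),ray(c,cv2.boxPoints(cv2.minAreaRect(q)),.02)[:,:2].round(3).tolist())
cv2.imwrite('pics/w2.png',im[:,:,::-1])
E
```

```text
[ 6.09256437e-01 -1.59293988e-01  1.21823959e-01  1.64655027e+02] 2.95
grasp px [317.97768401 206.62153755]
3590.0 318.4168059424327 169.72771587743733 (289, 127, 58, 126) [[0.546, -0.163], [0.556, -0.124], [0.652, -0.148], [0.64, -0.192]]
309.0 277.5053937432578 9.27346278317152 (262, 0, 31, 22) [[0.467, -0.16], [0.461, -0.154], [0.476, -0.137], [0.481, -0.143]]
```

The key is centred under the gripper (grasp pixel 318,207; yaw -15.6°, as expected). Now I'll grip it and carry it.

Call:
move_arm --moves "0 0 0.4 0 0 0 0.6; 0 0 0.7 0 0 0 0.6; 0 0 1 0 0 0 0.6; 0 0 1 0 0 0 0.6"

```text
time: 3.35
position: [0.6064, -0.1587, 0.0186]
tool_rot: [0.134, 0.991, 0.001, -0.003]
ft_force: [-0.8, -0.2, 0.7]
grip_width: 0.0524
grip_force: 0.0
```

Call:
move_arm --moves "0 0 0.05 0 0 0 0.6; 0 0 0.05 0 0 0 0.6; 0 0 0.05 0 0 0 0; 0 0 0.05 0 0 0 0; 0 0 0.05 0 0 0 0; 0 0 0.05 0 0 0 0; 0 0 0.05 0 0 0 0; 0 0 -0.15 0 0 0 0; 0 0 -0.45 0 0 0 0; 0 0 -0.9 0 0 0 0; 0 0 -1 0 0 0 0; 0 0 -1 0 0 0 0" --squeeze 25

```text
time: 4.55
position: [0.6107, -0.1591, 0.1228]
tool_rot: [0.133, 0.991, -0.001, 0.002]
ft_force: [0.6, -0.9, -0.6]
grip_width: 0.0155
grip_force: 25.0
```

Call:
move_arm --moves "0.15 0.26 -0.2 0 0 0.09 0; 0.3 0.52 -0.5 0 0 0.18 0; 0.45 0.78 -0.8 0 0 0.28 0; 0.45 0.78 -0.8 0 0 0.28 0"

```text
time: 4.95
position: [0.5862, -0.0682, 0.2023]
tool_rot: [0.345, 0.938, 0.001, 0.001]
ft_force: [-0.1, -0.2, 0.1]
grip_width: 0.0154
grip_force: 25.0
```

Call:
move_arm --moves "0.25 0.17 0 0 0 0 0; 0.5 0.34 0 0 0 0 0; 0.74 0.51 0 0 0 0 0; 0.74 0.51 0 0 0 0 0; 0.74 0.51 0 0 0 0 0; 0.74 0.51 0 0 0 0 0"

```text
time: 5.55
position: [0.5635, 0.0143, 0.1994]
tool_rot: [0.346, 0.938, -0.0, -0.001]
ft_force: [0.7, 0.3, -0.3]
grip_width: 0.0152
grip_force: 25.0
```

```bash
python3 - <<'E'
from plan import *;from h import *
from rig import robot;import pickle
c=robot.camera('wrist');s=robot.camera('scene');si=robot.camera('side');print(now(),robot.get_obs()['time'])
pickle.dump((c,s,si),open('c2.pkl','wb'))
im=c['image'].copy()
C=np.array([.457,.230]);u=np.array([.643,.766]);v=np.array([-.766,.643])
def W(x,y,z):return np.r_[C+x*u+y*v,z]
def quad(x0,x1,y0,y1,z,col):
  q=proj(c,[W(x0,y0,z),W(x1,y0,z),W(x1,y1,z),W(x0,y1,z)]);cv2.polylines(im,[q.astype(int)],True,col,1)
quad(-.099,.099,-.216,.216,.08,(255,0,0))
for k in(-1,0,1):quad(-.08,.08,k*.134-.062,k*.134+.062,.057,(0,255,255))
cv2.imwrite('pics/w3.png',im[:,:,::-1])
E
```

```text
[5.63597736e-01 1.41980639e-02 2.00060085e-01 1.39425993e+02] 5.7
```

View pics/w3.png

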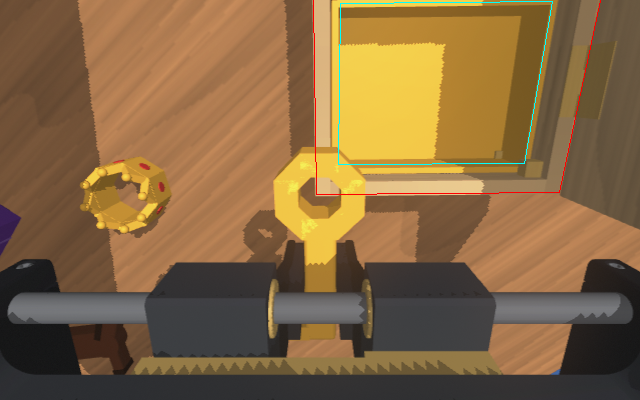

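w3 shows the predicted chest outline (red, corner at 316,195) and gold tray interior (cyan) agreeing with the picture within about 3 px, so the chest pose holds. The key hangs level, bow forward at (320,195). Placing it now.

Call:
move_arm --moves "0.25 0.17 0.2 0 0 0 0; 0.5 0.34 0.4 0 0 0 0; 0.74 0.51 0.6 0 0 0 0; 0.74 0.51 0.6 0 0 0 0; 0.74 0.51 0.6 0 0 0 0"

```text
time: 6.2
position: [0.5403, 0.102, 0.1402]
tool_rot: [0.346, 0.938, -0.0, -0.0]
ft_force: [0.4, -0.4, -0.8]
grip_width: 0.0158
grip_force: 25.0
```

Call:
move_arm --moves "0 0 0.3 0 0 0 0; 0 0 0.6 0 0 0 0; 0 0 0.8 0 0 0 0; 0 0 0.95 0 0 0 0; 0 0 1 0 0 0 0; 0 0 1 0 0 0 0; 0 0 1 0 0 0 0"

```text
time: 6.9
position: [0.5414, 0.1016, 0.0415]
tool_rot: [0.346, 0.938, 0.0, 0.001]
ft_force: [0.4, 0.1, -1.1]
grip_width: 0.0153
grip_force: 25.0
```

Call:
move_arm --moves "0 0 0.04 0 0 0 0; 0 0 0.08 0 0 0 0; 0 0 0.08 0 0 0 0; 0 0 0.08 0 0 0 0.2; 0 0 0.08 0 0 0 0.4; 0 0 0.08 0 0 0 0.4; 0 0 0.08 0 0 0 0.4; 0 0 -0.2 0 0 0 0.4; 0 0 -0.5 0 0 0 0.4; 0 0 -0.9 0 0 0 0.4; 0 0 -1 0 0 0 0.4"

```text
time: 8.0
position: [0.5424, 0.1023, 0.1438]
tool_rot: [0.346, 0.938, 0.001, 0.003]
ft_force: [0.2, 1.0, -0.2]
grip_width: 0.0348
grip_force: 0.0
```

```bash
python3 - <<'E'
from plan import *
n=now();print(n)
cr=(.4497,-.1385)
plan(n,(.53,.06,.2,135),(cr[0]+.0,cr[1],.19,135))
E
```

```text
[5.42425406e-01 1.02331016e-01 1.43844772e-01 1.39514646e+02]
[-0.18 -0.4  -0.56] 0.05 rows>= 2 -> [5.301000e-01 6.020000e-02 1.998000e-01 1.350146e+02]
[-0.42 -0.99  0.05] 0.0 rows>= 3 -> [ 4.899000e-01 -3.950000e-02  1.948000e-01  1.350146e+02]
[-0.42 -0.98  0.05] 0.0 rows>= 3 -> [  0.4503  -0.1385   0.1898 135.0146]
```

Call:
move_arm --moves "-0.18 -0.4 -0.56 0 0 0.05 1; -0.18 -0.4 -0.56 0 0 0.05 1; -0.18 -0.4 -0.56 0 0 0.05 1"

```text
time: 8.3
position: [0.5289, 0.0588, 0.1982]
tool_rot: [0.384, 0.924, 0.0, 0.002]
ft_force: [0.5, 0.3, 0.3]
grip_width: 0.0517
grip_force: 0.0
```

Call:
move_arm --moves "-0.42 -0.99 0 0 0 0 1; -0.42 -0.99 0 0 0 0 1; -0.42 -0.99 0 0 0 0 1; -0.42 -0.99 0 0 0 0 1"

```text
time: 8.7
position: [0.4867, -0.04, 0.1951]
tool_rot: [0.384, 0.923, 0.0, -0.001]
ft_force: [-0.3, 0.2, 0.1]
grip_width: 0.082
grip_force: 0.0
```

Call:
move_arm --moves "-0.42 -0.5 0 0 0 0 1; -0.72 -0.7 0 0 0 0 1; -0.72 -0.7 0 0 0 0 1; -0.72 -0.7 0 0 0 0 1; -0.72 -0.7 0 0 0 0 1"

```text
time: 9.2
position: [0.4887, -0.1379, 0.1957]
tool_rot: [0.382, 0.924, 0.0, -0.001]
ft_force: [-0.4, -0.4, 0.9]
grip_width: 0.0871
grip_force: 0.0
```

```bash
python3 - <<'E'
from plan import *;from h import *
from rig import robot
c=robot.camera('wrist');print(now(),robot.get_obs()['time'],'exp px',proj(c,[.4497,-.1385,.04]))
im=c['image'];x,y=proj(c,[.4497,-.1385,.03])[0].astype(int)
y0,x0=max(y-80,0),max(x-80,0)
cr=im[y0:y+80,x0:x+80];cv2.imwrite('pics/cr.png',cv2.resize(cr[:,:,::-1],None,fx=4,fy=4,interpolation=2)[:600,:800]);print(x0,y0)
hsv=cv2.cvtColor(im,cv2.COLOR_RGB2HSV)
m=((hsv[...,0]>=19)&(hsv[...,0]<35)&(hsv[...,1]>140)&(hsv[...,2]>70)).astype(np.uint8)
k=np.zeros_like(m);k[y0:y+80,x0:x+80]=1;m*=k
p=np.argwhere(cv2.morphologyEx(m,cv2.MORPH_OPEN,np.ones((2,2))))[:,::-1].astype(np.float32)
print('circle',cv2.minEnclosingCircle(p))
E
```

```text
[  0.48867801  -0.13783446   0.19591294 135.12312896] 9.25 exp px [[288.4704989  158.84997331]]
209 76
circle ((289.818359375, 156.10107421875), 38.772098541259766)
```

View pics/cr.png

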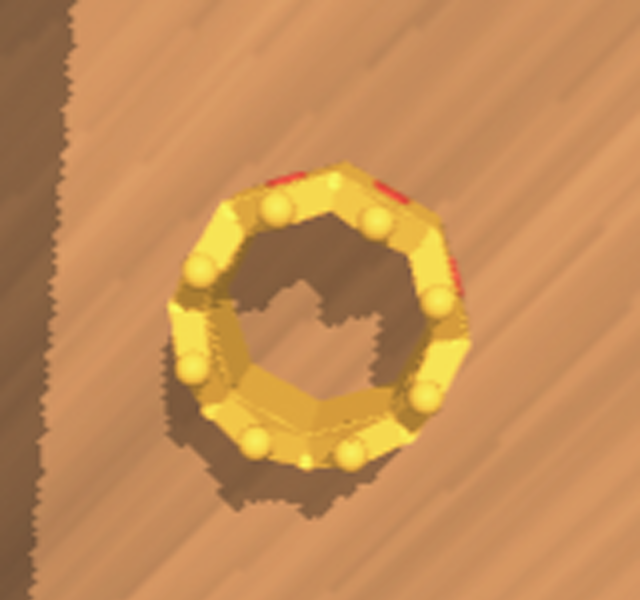

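The crop shows the crown's eight tips on a ring around pixel (287.7,159.1), with flats at 15.5° mod 45° in world terms. I'll grip at α = 105.5°.

```bash
python3 - <<'E'
from plan import *;from h import *
from rig import robot
c=robot.camera('wrist');p=ray(c,[(287.7,159.1)],.048)[0];print(p)
plan(now(),(p[0],p[1],.12,105.5),(p[0],p[1],.018,105.5))
print('place');plan(np.array([p[0],p[1],.14,105.5]),(.584,.171,.15,50),(.584,.171,.037,50))
E
```

```text
[ 0.44882369 -0.13753454  0.048     ]
[ 0.29 -0.28  0.76] 0.33 rows>= 4 -> [  0.4484  -0.1373   0.1201 105.4359]
[-0.    0.    0.51] -0.0 rows>= 2 -> [ 4.484000e-01 -1.373000e-01  6.910000e-02  1.054359e+02]
[-0.    0.    0.51] -0.0 rows>= 2 -> [ 4.484000e-01 -1.373000e-01  1.810000e-02  1.054359e+02]
place
[ 0.87  0.71 -0.03] 0.62 rows>= 7 -> [ 4.94e-01 -3.47e-02  1.43e-01  4.97e+01]
[ 0.72 -0.21 -0.02] -0.0 rows>= 2 -> [5.245e-01 3.380e-02 1.450e-01 4.970e+01]
[ 0.72 -0.22 -0.02] -0.0 rows>= 2 -> [ 0.5543  0.1029  0.147  49.7   ]
[ 0.71 -0.21 -0.03] -0.0 rows>= 2 -> [ 0.5842  0.1706  0.15   49.7   ]
[ 0.   -0.    0.57] -0.0 rows>= 2 -> [ 0.5842  0.1706  0.093  49.7   ]
[ 0.   -0.    0.56] -0.0 rows>= 2 -> [5.842e-01 1.706e-01 3.700e-02 4.970e+01]
```

Call:
move_arm --moves "0.29 -0.28 0.76 0 0 0.33 1; 0.29 -0.28 0.76 0 0 0.33 1; 0.29 -0.28 0.76 0 0 0.33 1; 0.29 -0.28 0.76 0 0 0.33 1; 0.29 -0.28 0.76 0 0 0.33 1; 0.29 -0.28 0.76 0 0 0.33 1; 0.29 -0.28 0.76 0 0 0.33 1"

```text
time: 10.0
position: [0.4489, -0.1389, 0.1208]
tool_rot: [0.606, 0.796, 0.0, 0.0]
ft_force: [-0.4, 0.7, 0.5]
grip_width: 0.0868
grip_force: 0.0
```

Call:
move_arm --moves "0 0 0.4 0 0 0 1; 0 0 0.7 0 0 0 1; 0 0 0.9 0 0 0 1; 0 0 1 0 0 0 1; 0 0 1 0 0 0 0.5; 0 0 1 0 0 0 0.5; 0 0 1 0 0 0 0.5; 0 0 1 0 0 0 0.5; 0 0 1 0 0 0 0.5" --squeeze 20

```text
time: 10.9
position: [0.4494, -0.1397, 0.0216]
tool_rot: [0.607, 0.795, 0.0, 0.001]
ft_force: [0.6, 1.1, 4.9]
grip_width: 0.064
grip_force: 20.0
```

Call:
move_arm --moves "0 0 -0.2 0 0 0 0.4; 0 0 -0.5 0 0 0 0.4; 0 0 -0.9 0 0 0 0.4; 0 0 -1 0 0 0 0.4; 0 0 -1 0 0 0 0.4"

```text
time: 11.4
position: [0.4496, -0.1398, 0.1221]
tool_rot: [0.607, 0.795, 0.0, 0.002]
ft_force: [-0.4, 0.1, -1.5]
grip_width: 0.0636
grip_force: 20.0
```

Call:
move_arm --moves "0.2 0.15 -0.1 0 0 0.09 0.4; 0.4 0.3 -0.2 0 0 0.18 0.4; 0.6 0.45 -0.3 0 0 0.27 0.4; 0.75 0.6 -0.3 0 0 0.36 0.4; 0.87 0.71 -0.3 0 0 0.45 0.4; 0.87 0.71 -0.3 0 0 0.54 0.4; 0.87 0.71 -0.3 0 0 0.62 0.4; 0.87 0.71 -0.3 0 0 0.62 0.4"

```text
time: 12.2
position: [0.4931, -0.0361, 0.1487]
tool_rot: [0.908, 0.419, -0.001, -0.001]
ft_force: [-0.8, -0.5, -1.0]
grip_width: 0.0637
grip_force: 20.0
```

Call:
move_arm --moves "0.3 -0.07 0 0 0 0 0.4; 0.6 -0.14 0 0 0 0 0.4; 0.9 -0.25 0 0 0 0 0.4; 0.95 -0.28 0 0 0 0 0.4"

```text
time: 12.6
position: [0.5351, 0.056, 0.1493]
tool_rot: [0.907, 0.421, -0.0, -0.001]
ft_force: [-0.1, 0.3, -2.0]
grip_width: 0.0637
grip_force: 20.0
```

```bash
python3 - <<'E'
from plan import *
print(now());plan(now(),(.584,.171,.15,50),(.584,.171,.0405,50))
E
```

```text
[ 0.5350587   0.05603861  0.14931131 49.79415552]
[ 0.6  -0.18 -0.  ] -0.0 rows>= 2 -> [ 0.56    0.1135  0.1493 49.7942]
[ 0.59 -0.19 -0.01] -0.0 rows>= 2 -> [ 0.5836  0.1708  0.1503 49.7942]
[0.   0.   0.55] -0.0 rows>= 2 -> [ 0.5836  0.1708  0.0953 49.7942]
[0.   0.   0.55] -0.0 rows>= 2 -> [5.83600e-01 1.70800e-01 4.03000e-02 4.97942e+01]
```

Call:
move_arm --moves "0.3 -0.1 0 0 0 0 0.4; 0.59 -0.19 0 0 0 0 0.4; 0.9 -0.28 0 0 0 0 0.4; 1 -0.33 0 0 0 0 0.4; 1 -0.33 0 0 0 0 0.4"

```text
time: 13.1
position: [0.5737, 0.1518, 0.1495]
tool_rot: [0.907, 0.42, -0.001, -0.0]
ft_force: [-0.9, -0.0, -1.5]
grip_width: 0.0637
grip_force: 20.0
```

Call:
move_arm --moves "0.1 -0.02 0 0 0 0 0.4; 0.19 -0.04 0 0 0 0 0.4; 0.19 -0.04 0 0 0 0 0.4; 0.19 -0.04 0 0 0 0 0.4; 0.19 -0.04 0 0 0 0 0.4"

```text
time: 13.6
position: [0.5835, 0.1678, 0.1505]
tool_rot: [0.908, 0.418, -0.0, 0.0]
ft_force: [0.3, -0.1, -1.9]
grip_width: 0.0635
grip_force: 20.0
```

```bash
python3 - <<'E'
from plan import *
print(now());plan(now(),(.584,.171,.0405,50))
E
```

```text
[ 0.58348818  0.16777107  0.15052955 49.47832392]
[ 0.01 -0.01  0.55] -0.01 rows>= 2 -> [ 0.5834  0.1692  0.0955 50.3783]
[ 0.02 -0.01  0.55] 0.0 rows>= 2 -> [5.83900e-01 1.71400e-01 4.05000e-02 5.03783e+01]
```

Call:
move_arm --moves "0.02 0 0.3 0 0 0 0.4; 0.02 -0.02 0.6 0 0 0 0.4; 0.02 -0.02 0.8 0 0 0 0.4; 0.02 -0.02 0.95 0 0 0 0.4; 0.02 -0.02 1 0 0 0 0.4; 0.02 -0.02 1 0 0 0 0.4; 0.02 -0.02 1 0 0 0 0.4"

```text
time: 14.3
position: [0.5844, 0.1711, 0.0514]
tool_rot: [0.908, 0.419, 0.001, 0.0]
ft_force: [-0.4, -0.5, -1.8]
grip_width: 0.0641
grip_force: 20.0
```

Call:
move_arm --moves "0 0 0.05 0 0 0 0.4; 0 0 0.1 0 0 0 0.4; 0 0 0.1 0 0 0 0.4; 0 0 0.1 0 0 0 0.4; 0 0 0.1 0 0 0 0.8; 0 0 0.1 0 0 0 0.86; 0 0 0.1 0 0 0 0.86; 0 0 0.1 0 0 0 0.86; 0 0 -0.3 0 0 0 0.86; 0 0 -0.7 0 0 0 0.86; 0 0 -1 0 0 0 0.86; 0 0 -1 0 0 0 0.86"

```text
time: 15.5
position: [0.5869, 0.1716, 0.1555]
tool_rot: [0.908, 0.419, 0.005, 0.002]
ft_force: [0.2, -0.6, -0.3]
grip_width: 0.0752
grip_force: 0.0
```

```bash
python3 - <<'E'
from plan import *
n=now();print(n)
plan(n,(.53,.08,.2,57),(.50,-.24,.2,57))
E
```

```text
[ 0.58689472  0.17159097  0.15551511 49.50997346]
[-0.53  0.08 -0.22] -0.08 rows>= 2 -> [ 0.5586  0.1261  0.1775 56.71  ]
[-0.54  0.01 -0.22] -0.0 rows>= 2 -> [ 0.5298  0.0804  0.1995 56.71  ]
[-0.95  0.5  -0.  ] -0.0 rows>= 3 -> [ 5.194e-01 -2.650e-02  1.995e-01  5.671e+01]
[-0.95  0.5  -0.  ] -0.0 rows>= 3 -> [ 0.5091 -0.1333  0.1995 56.71  ]
[-0.94  0.51 -0.  ] -0.0 rows>= 3 -> [ 0.5001 -0.2399  0.1995 56.71  ]
```

Call:
move_arm --moves "-0.5 0.08 -0.44 0 0 -0.08 0.86; -1 0.08 -0.44 0 0 -0.08 0.86; -1 0.08 -0.44 0 0 -0.08 0.86"

```text
time: 15.8
position: [0.5213, 0.0878, 0.1946]
tool_rot: [0.88, 0.474, -0.002, -0.0]
ft_force: [0.1, 1.3, -0.7]
grip_width: 0.0748
grip_force: 0.0
```

Call:
move_arm --moves "-0.95 0.5 0 0 0 0 0.86; -0.95 0.5 0 0 0 0 0.86; -0.95 0.5 0 0 0 0 0.86"

```text
time: 16.1
position: [0.5141, -0.0211, 0.1939]
tool_rot: [0.881, 0.473, -0.0, 0.0]
ft_force: [-0.1, 0.7, 0.8]
grip_width: 0.0749
grip_force: 0.0
```

Call:
move_arm --moves "-0.95 0.5 0 0 0 0 0.86; -0.95 0.5 0 0 0 0 0.86; -0.95 0.5 0 0 0 0 0.86"

```text
time: 16.4
position: [0.5045, -0.128, 0.194]
tool_rot: [0.881, 0.473, 0.0, 0.001]
ft_force: [0.6, 1.4, -0.2]
grip_width: 0.0747
grip_force: 0.0
```

Call:
move_arm --moves "-0.95 0.5 0 0 0 0 0.86; -0.95 0.5 0 0 0 0 0.86; -0.95 0.5 0 0 0 0 0.86"

```text
time: 16.7
position: [0.4944, -0.235, 0.1941]
tool_rot: [0.881, 0.473, 0.0, 0.001]
ft_force: [-0.2, 0.1, -0.1]
grip_width: 0.0745
grip_force: 0.0
```

Call:
move_arm --moves "-0.9 0.7 -0.2 0 0 0 0.86; -0.9 0.7 -0.2 0 0 0 0.86; -0.9 0.7 -0.2 0 0 0 0.86; -0.9 0.7 -0.2 0 0 0 0.86; -0.9 0.7 -0.2 0 0 0 0.86"

```text
time: 17.2
position: [0.5022, -0.3417, 0.2134]
tool_rot: [0.88, 0.475, -0.0, -0.002]
ft_force: [-2.0, 0.1, -0.5]
grip_width: 0.0751
grip_force: 0.0
```

```bash
python3 - <<'E'
from plan import *;from h import *
from rig import robot
c=robot.camera('wrist');n=now();print(n,robot.get_obs()['time'])
hsv=cv2.cvtColor(c['image'],cv2.COLOR_RGB2HSV)
x,y=proj(c,[.532,-.327,.02])[0].astype(int);print(x,y)
f=(hsv[...,1]>110)&(hsv[...,2]<135)&(hsv[...,0]<13)
m=np.zeros(f.shape,np.uint8);m[max(y-130,0):y+110,x-120:x+120]=f[max(y-130,0):y+110,x-120:x+120]
k=max(cv2.findContours(m,0,cv2.CHAIN_APPROX_NONE)[0],key=cv2.contourArea);P=ray(c,k[:,0],.02)[:,:2]
print(cv2.boundingRect(k))
for a in np.arange(50,66,2):
  r=np.deg2rad(a);R=np.array([[np.cos(r),-np.sin(r)],[np.sin(r),np.cos(r)]]);Q=P@R*1000;lo,hi=Q.min(0),Q.max(0)
  mid=(lo-[-61,-44]+hi-[75,55])/2000;b=Q-1000*mid
  # body edges: back side between legs/neck
  print(a,(hi-lo).round(1),(R@mid).round(4),[b[(abs(b[:,0])<12)&(b[:,1]*s>0)][:,1].round(0)[::8].tolist() for s in(1,-1)])
o=c['image'].copy();cv2.drawContours(o,[k],-1,(0,255,255),1);cv2.imwrite('pics/horse.png',o[:,:,::-1])
E
```

```text
[ 0.50212637 -0.34121029  0.21344029 56.78069585] 17.25
338 149
(323, 118, 59, 89)
50 [88.9 64.6] [ 0.5369 -0.3561] [[26.0, 34.0, 36.0, 35.0, 35.0, 3.0, 4.0], [-25.0, -20.0, -12.0, -4.0]]
52 [89.4 63.2] [ 0.5369 -0.3561] [[37.0, 35.0, 36.0, 1.0, 4.0, 4.0], [-25.0, -19.0, -11.0, -2.0]]
54 [89.8 62. ] [ 0.5368 -0.3559] [[35.0, 35.0, 36.0, 2.0, 3.0, 4.0], [-25.0, -19.0, -11.0, -2.0]]
56 [90.1 60.8] [ 0.5367 -0.3558] [[35.0, 35.0, 36.0, 2.0, 3.0, 4.0], [-24.0, -18.0, -9.0, -1.0]]
58 [90.4 60. ] [ 0.5364 -0.3556] [[34.0, 34.0, 35.0, 2.0, 3.0, 3.0], [-24.0, -17.0, -9.0, -0.0]]
60 [90.5 59.7] [ 0.5358 -0.3553] [[33.0, 33.0, 35.0, 1.0, 2.0, 2.0], [-24.0, -16.0, -8.0]]
62 [90.6 59.7] [ 0.5355 -0.3552] [[32.0, 33.0, 35.0, 2.0, 0.0], [-23.0, -15.0, -7.0, -0.0]]
64 [90.6 59.6] [ 0.5351 -0.3551] [[32.0, 34.0, 35.0, 2.0, 1.0], [-23.0, -15.0, -7.0, -0.0]]
```

```bash
python3 - <<'E'
from plan import *;from h import *
o=cv2.imread('pics/horse.png');hsv=cv2.cvtColor(o,cv2.COLOR_BGR2HSV)
for y in range(60,230,14): print(y,[f"{h}/{s}/{v}" for h,s,v in hsv[y,270:420:14]])
E
```

```text
60 ['14/135/218', '14/134/225', '14/133/224', '15/133/227', '15/131/230', '14/135/216', '14/135/197', '14/135/211', '14/136/206', '14/137/197', '14/137/211']
74 ['14/136/216', '14/135/218', '14/133/221', '14/133/223', '14/133/226', '14/134/217', '14/134/219', '13/136/215', '13/136/206', '13/135/198', '14/135/202']
88 ['14/134/219', '14/133/218', '10/148/146', '12/137/104', '14/134/226', '14/133/222', '14/135/218', '14/135/208', '13/135/212', '13/137/208', '13/134/194']
102 ['14/134/223', '13/141/183', '10/151/142', '10/150/141', '10/151/142', '10/155/140', '14/131/229', '13/135/211', '13/136/214', '13/134/203', '13/136/210']
116 ['14/134/223', '14/133/226', '14/136/208', '11/129/91', '10/153/138', '10/153/138', '10/153/137', '10/156/134', '11/132/91', '14/136/208', '14/136/217']
130 ['14/133/222', '14/134/223', '14/134/217', '14/136/215', '10/155/138', '10/155/138', '10/154/136', '14/133/229', '14/136/208', '13/136/210', '13/135/202']
144 ['14/136/215', '14/136/217', '14/136/220', '14/136/216', '10/154/136', '10/155/135', '10/157/135', '14/133/226', '14/134/219', '14/134/225', '13/13
[... 261 characters left out ...]
57/125', '14/136/216', '14/134/224', '15/132/228', '14/134/222']
186 ['14/128/135', '13/128/133', '13/128/139', '13/138/213', '10/157/130', '10/159/130', '10/159/130', '10/158/131', '13/131/132', '14/135/216', '14/135/217']
200 ['14/128/135', '13/128/134', '14/128/135', '13/129/136', '14/131/146', '90/255/255', '10/157/133', '14/135/199', '14/136/214', '14/133/226', '14/133/224']
214 ['13/127/142', '13/128/139', '13/129/138', '14/129/142', '14/130/143', '13/130/149', '13/128/138', '13/128/132', '14/136/214', '14/135/218', '14/135/218']
228 ['14/129/144', '14/129/146', '13/128/136', '13/128/138', '13/128/141', '13/129/138', '14/128/141', '14/128/132', '14/129/134', '13/129/142', '14/133/223']
```

```bash
python3 - <<'E'
from plan import *;from h import *
from rig import robot
c=robot.camera('wrist');n=now();print(n)
hsv=cv2.cvtColor(c['image'],cv2.COLOR_RGB2HSV)
f=(hsv[...,1]>142)&(hsv[...,2]<150)&(hsv[...,0]<13)
m=np.zeros(f.shape,np.uint8);m[60:235,260:430]=f[60:235,260:430]
k=max(cv2.findContours(m,0,cv2.CHAIN_APPROX_NONE)[0],key=cv2.contourArea);P=ray(c,k[:,0],.02)[:,:2]
print(cv2.boundingRect(k))
for a in np.arange(54,64,1.5):
  r=np.deg2rad(a);R=np.array([[np.cos(r),-np.sin(r)],[np.sin(r),np.cos(r)]]);Q=P@R*1000;lo,hi=Q.min(0),Q.max(0)
  mid=(lo-[-61,-44]+hi-[75,55])/2000;b=Q-1000*mid
  print(a,(hi-lo).round(1),(R@mid).round(4),[b[(abs(b[:,0])<12)&(b[:,1]*s>0)][:,1].round(0)[::5].tolist() for s in(1,-1)])
p=(.532,-.327);plan(n,(*p,.12,57),(*p,.0155,57))
E
```

```text
[ 0.50222746 -0.34121665  0.21363384 56.80798662]
(284, 73, 96, 134)
54.0 [128.5  95.7] [ 0.5293 -0.3262] [[13.0, 13.0, 13.0, 12.0, 12.0], [-20.0, -20.0, -20.0, -19.0, -19.0]]
55.5 [130.   93.6] [ 0.5293 -0.3261] [[13.0, 13.0, 13.0, 13.0, 12.0], [-19.0, -20.0, -19.0, -19.0, -19.0]]
57.0 [131.5  91.7] [ 0.5295 -0.3261] [[13.0, 13.0, 13.0, 13.0, 13.0], [-19.0, -19.0, -19.0, -19.0, -19.0]]
58.5 [133.   91.6] [ 0.5305 -0.3266] [[14.0, 14.0, 14.0, 14.0, 14.0], [-17.0, -18.0, -18.0, -18.0, -18.0]]
60.0 [134.4  91.4] [ 0.5315 -0.327 ] [[14.0, 15.0, 15.0, 15.0, 15.0], [-16.0, -17.0, -17.0, -17.0, -17.0]]
61.5 [135.7  91.3] [ 0.5325 -0.3274] [[15.0, 16.0, 16.0, 16.0, 17.0], [-14.0, -16.0, -16.0, -16.0, -16.0]]
63.0 [136.9  91. ] [ 0.5335 -0.3278] [[16.0, 16.0, 17.0, 18.0, 18.0], [-13.0, -15.0, -15.0, -15.0, -16.0]]
[0.28 0.17 0.94] -0.0 rows>= 2 -> [ 0.5318 -0.3271  0.1196 56.808 ]
[0.   0.   0.52] -0.0 rows>= 2 -> [ 0.5318 -0.3271  0.0676 56.808 ]
[0.   0.   0.52] -0.0 rows>= 2 -> [ 5.3180e-01 -3.2710e-01  1.5600e-02  5.6808e+01]
```

Call:
move_arm --moves "0.28 0.17 0.94 0 0 0 0.75; 0.28 0.17 0.94 0 0 0 0.75; 0.28 0.17 0.94 0 0 0 0.75; 0.28 0.17 0.94 0 0 0 0.75; 0.28 0.17 0.94 0 0 0 0.75"

```text
time: 17.8
position: [0.5331, -0.3306, 0.123]
tool_rot: [0.88, 0.475, 0.001, 0.002]
ft_force: [0.1, -0.4, 0.4]
grip_width: 0.0656
grip_force: 0.0
```

Call:
move_arm --moves "0 0 0.4 0 0 0 0.75; 0 0 0.7 0 0 0 0.75; 0 0 0.9 0 0 0 0.75; 0 0 1 0 0 0 0.75; 0 0 1 0 0 0 0.75; 0 0 1 0 0 0 0.75"

```text
time: 18.4
position: [0.5332, -0.3314, 0.0227]
tool_rot: [0.88, 0.475, 0.001, 0.002]
ft_force: [-0.7, 0.4, 0.2]
grip_width: 0.0651
grip_force: 0.0
```

Call:
move_arm --moves "0 0 0.05 0 0 0 0.75; 0 0 0.05 0 0 0 0.2; 0 0 0.05 0 0 0 0.1; 0 0 0.05 0 0 0 0.1; 0 0 0.05 0 0 0 0.1; 0 0 0.05 0 0 0 0.1; 0 0 0.05 0 0 0 0.1; 0 0 -0.2 0 0 0 0.1; 0 0 -0.5 0 0 0 0.1; 0 0 -0.9 0 0 0 0.1; 0 0 -1 0 0 0 0.1; 0 0 -1 0 0 0 0.1" --squeeze 25

```text
time: 19.6
position: [0.5332, -0.3311, 0.1223]
tool_rot: [0.88, 0.475, 0.001, 0.002]
ft_force: [0.0, -0.4, -1.3]
grip_width: 0.0338
grip_force: 25.0
```

```bash
python3 - <<'E'
from plan import *
n=now();print(n)
plan(n,(.45,.13,.16,50),(.457,.221,.16,50))
E
```

```text
[ 0.53318376 -0.33108656  0.12234367 56.70554277]
[ 0.85 -0.81 -0.09] 0.07 rows>= 3 -> [ 0.5121 -0.2156  0.1313 50.4055]
[ 0.76 -0.89 -0.1 ] 0.0 rows>= 3 -> [ 0.492  -0.1003  0.1413 50.4055]
[ 0.75 -0.9  -0.09] 0.0 rows>= 3 -> [4.70400e-01 1.49000e-02 1.50300e-01 5.04055e+01]
[ 0.76 -0.89 -0.1 ] 0.0 rows>= 3 -> [ 0.4503  0.1302  0.1603 50.4055]
[ 0.74 -0.53  0.  ] 0.0 rows>= 2 -> [ 0.4566  0.221   0.1603 50.4055]
```

Call:
move_arm --moves "0.28 -0.27 -0.15 0 0 0.03 0.1; 0.57 -0.54 -0.3 0 0 0.07 0.1; 0.85 -0.81 -0.39 0 0 0.07 0.1; 0.85 -0.81 -0.39 0 0 0.07 0.1"

```text
time: 20.0
position: [0.5079, -0.2088, 0.1582]
tool_rot: [0.904, 0.427, -0.002, -0.004]
ft_force: [-0.2, -0.4, -2.1]
grip_width: 0.0336
grip_force: 25.0
```

Call:
move_arm --moves "0.25 -0.3 0 0 0 0 0.1; 0.5 -0.6 0 0 0 0 0.1; 0.76 -0.89 0 0 0 0 0.1; 0.76 -0.89 0 0 0 0 0.1"

```text
time: 20.4
position: [0.4873, -0.0948, 0.1574]
tool_rot: [0.904, 0.428, -0.003, -0.004]
ft_force: [-0.2, 0.7, -1.1]
grip_width: 0.034
grip_force: 25.0
```

Call:
move_arm --moves "0.25 -0.3 0 0 0 0 0.1; 0.5 -0.6 0 0 0 0 0.1; 0.76 -0.89 0 0 0 0 0.1; 0.76 -0.89 0 0 0 0 0.1"

```text
time: 20.8
position: [0.4684, 0.019, 0.158]
tool_rot: [0.904, 0.428, -0.002, -0.002]
ft_force: [0.7, -0.5, -0.7]
grip_width: 0.0336
grip_force: 25.0
```

Call:
move_arm --moves "0.25 -0.3 0 0 0 0 0.1; 0.5 -0.6 0 0 0 0 0.1; 0.76 -0.89 0 0 0 0 0.1; 0.76 -0.89 0 0 0 0 0.1; 0.76 -0.89 0 0 0 0 0.1; 0.76 -0.89 0 0 0 0 0.1"

```text
time: 21.4
position: [0.4516, 0.1298, 0.159]
tool_rot: [0.905, 0.425, -0.0, 0.0]
ft_force: [0.7, 0.2, -1.7]
grip_width: 0.0339
grip_force: 25.0
```

```bash
python3 - <<'E'
from plan import *;from h import *
from rig import robot;import pickle
c=robot.camera('wrist');n=now();print(n,robot.get_obs()['time'],robot.get_obs()['grip_width'])
pickle.dump(c,open('c3.pkl','wb'));im=c['image'].copy()
C=np.array([.457,.230]);u=np.array([.643,.766]);v=np.array([-.766,.643])
def quad(x0,x1,y0,y1,z,col):
  q=proj(c,[np.r_[C+a*u+b*v,z] for a,b in((x0,y0),(x1,y0),(x1,y1),(x0,y1))]);cv2.polylines(im,[q.astype(int)],True,col,1)
quad(-.099,.099,-.216,.216,.08,(255,0,0))
for k in(-1,0,1):quad(-.08,.08,k*.134-.062,k*.134+.062,.057,(0,255,255))
cv2.imwrite('pics/w4.png',im[:,:,::-1])
plan(n,(.457,.221,.15,50),(.457,.221,.036,50))
E
```

```text
[ 0.45155978  0.12962627  0.15915178 50.29386257] 21.45 0.03385083533092441
[ 0.74 -0.54  0.09] 0.0 rows>= 2 -> [ 0.4573  0.2211  0.1502 50.2939]
[-0.   -0.    0.57] 0.0 rows>= 2 -> [ 0.4573  0.2211  0.0932 50.2939]
[-0.   -0.    0.57] 0.0 rows>= 2 -> [4.57300e-01 2.21100e-01 3.62000e-02 5.02939e+01]
```

View pics/w4.png

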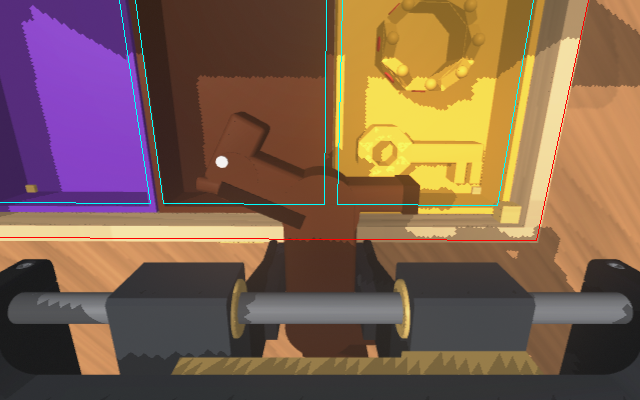

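w4 shows the key (425,155) and the crown (425,45) lying in the gold tray, with the horse held level ahead of the brown tray and the outlines matching the walls. Placing the horse.

Call:
move_arm --moves "0.25 -0.18 0.03 0 0 0 0.1; 0.5 -0.36 0.06 0 0 0 0.1; 0.73 -0.54 0.09 0 0 0 0.1; 0.73 -0.54 0.09 0 0 0 0.1; 0.73 -0.54 0.09 0 0 0 0.1; 0.73 -0.54 0.09 0 0 0 0.1; 0.73 -0.54 0.09 0 0 0 0.1"

```text
time: 22.15
position: [0.4559, 0.2205, 0.1506]
tool_rot: [0.905, 0.425, -0.0, 0.0]
ft_force: [-0.8, -0.7, -2.1]
grip_width: 0.0343
grip_force: 25.0
```

```bash
python3 - <<'E'
from plan import *
n=now();print(n);plan(n,(.4565,.2195,.052,50),(.4565,.2195,.036,50))
E
```

```text
[ 0.45591262  0.22047527  0.15058399 50.28896555]
[-0.    0.01  0.99] 0.0 rows>= 2 -> [ 0.4567  0.2198  0.0516 50.289 ]
[-0.    0.    0.16] 0.0 rows>= 1 -> [4.5670e-01 2.1980e-01 3.5600e-02 5.0289e+01]
```

Call:
move_arm --moves "0 0 0.3 0 0 0 0.1; 0 0 0.6 0 0 0 0.1; 0 0 0.8 0 0 0 0.1; 0 0 0.95 0 0 0 0.1; 0 0 1 0 0 0 0.1; 0 0 1 0 0 0 0.1; 0 0 1 0 0 0 0.1"

```text
time: 22.85
position: [0.4564, 0.2216, 0.0511]
tool_rot: [0.905, 0.426, 0.001, 0.0]
ft_force: [0.3, -0.7, -1.3]
grip_width: 0.0337
grip_force: 25.0
```

Call:
move_arm --moves "0 0 0.07 0 0 0 0.1; 0 0 0.14 0 0 0 0.1; 0 0 0.14 0 0 0 0.1; 0 0 0.14 0 0 0 0.1; 0 0 0.14 0 0 0 0.5; 0 0 0.14 0 0 0 0.54; 0 0 0.14 0 0 0 0.54; 0 0 0.14 0 0 0 0.54; 0 0 -0.2 0 0 0 0.54; 0 0 -0.6 0 0 0 0.54; 0 0 -1 0 0 0 0.54; 0 0 -1 0 0 0 0.54"

```text
time: 24.05
position: [0.4592, 0.2228, 0.1553]
tool_rot: [0.905, 0.426, 0.006, 0.001]
ft_force: [0.1, 0.4, 0.2]
grip_width: 0.047
grip_force: 0.0
```

```bash
python3 - <<'E'
from plan import *
n=now();print(n)
plan(n,(.44,.08,.19,105),(.39,-.26,.19,105),(.376,-.313,.13,105))
E
```

```text
[ 0.45918026  0.22276493  0.15534379 50.41127603]
[-0.61  0.38 -0.17] -0.61 rows>= 7 -> [  0.4496   0.1515   0.1723 105.3113]
[-0.66 -0.28 -0.18] 0.0 rows>= 2 -> [4.400000e-01 8.050000e-02 1.903000e-01 1.053113e+02]
[-0.79 -0.35  0.  ] 0.0 rows>= 2 -> [ 4.271000e-01 -4.900000e-03  1.903000e-01  1.053113e+02]
[-0.79 -0.34  0.  ] 0.0 rows>= 2 -> [ 4.152000e-01 -9.010000e-02  1.903000e-01  1.053113e+02]
[-0.79 -0.35  0.  ] 0.0 rows>= 2 -> [  0.4023  -0.1756   0.1903 105.3113]
[-0.78 -0.34  0.  ] 0.0 rows>= 2 -> [  0.3901  -0.2598   0.1903 105.3113]
[-0.48 -0.28  0.6 ] 0.0 rows>= 2 -> [  0.3758  -0.3135   0.1303 105.3113]
```

Call:
move_arm --moves "-0.61 0.38 -0.3 0 0 -0.61 0.8; -0.61 0.38 -0.3 0 0 -0.61 0.8; -0.61 0.38 -0.3 0 0 -0.61 0.8; -0.61 0.38 -0.3 0 0 -0.61 0.8; -0.61 0.38 -0.3 0 0 -0.61 1; -0.61 0.38 -0.3 0 0 -0.61 1; -0.61 0.38 -0.3 0 0 -0.61 1; -0.61 0.38 -0.3 0 0 -0.61 1"

```text
time: 24.85
position: [0.4455, 0.1504, 0.1799]
tool_rot: [0.607, 0.795, -0.001, -0.001]
ft_force: [-0.6, -0.7, -0.0]
grip_width: 0.0857
grip_force: 0.0
```

Call:
move_arm --moves "-0.99 -0.42 0 0 0 0 1; -0.99 -0.42 0 0 0 0 1; -0.99 -0.42 0 0 0 0 1"

```text
time: 25.15
position: [0.4311, 0.0406, 0.1801]
tool_rot: [0.609, 0.793, -0.001, -0.0]
ft_force: [-0.7, -0.3, -0.3]
grip_width: 0.0869
grip_force: 0.0
```

Call:
move_arm --moves "-0.99 -0.43 0 0 0 0 1; -0.99 -0.43 0 0 0 0 1; -0.99 -0.43 0 0 0 0 1"

```text
time: 25.45
position: [0.4169, -0.0668, 0.1805]
tool_rot: [0.609, 0.793, -0.0, 0.001]
ft_force: [-0.1, -0.2, 0.0]
grip_width: 0.0871
grip_force: 0.0
```

Call:
move_arm --moves "-0.99 -0.43 0 0 0 0 1; -0.99 -0.43 0 0 0 0 1; -0.99 -0.43 0 0 0 0 1"

```text
time: 25.75
position: [0.4022, -0.174, 0.1807]
tool_rot: [0.609, 0.793, -0.0, 0.002]
ft_force: [1.6, -0.0, 0.2]
grip_width: 0.0873
grip_force: 0.0
```

Call:
move_arm --moves "-0.99 -0.43 0 0 0 0 1; -0.99 -0.43 0 0 0 0 1; -0.99 -0.43 0 0 0 0 1"

```text
time: 26.05
position: [0.387, -0.2811, 0.1807]
tool_rot: [0.609, 0.794, -0.001, 0.002]
ft_force: [0.7, 0.4, 0.0]
grip_width: 0.0873
grip_force: 0.0
```

Call:
move_arm --moves "-0.5 -0.3 0 0 0 0 1; -0.5 -0.3 0 0 0 0 1; -0.5 -0.3 0 0 0 0 1; -0.5 -0.3 0 0 0 0 1"

```text
time: 26.45
position: [0.37, -0.3303, 0.1801]
tool_rot: [0.607, 0.795, 0.001, -0.001]
ft_force: [-0.5, 0.2, 0.1]
grip_width: 0.087
grip_force: 0.0
```

```bash
python3 - <<'E'
from plan import *;from h import *
from rig import robot
c=robot.camera('wrist');n=now();print(n,robot.get_obs()['time'])
for k in blobs(c,'purple',300):
  x,y,w,h=cv2.boundingRect(k);print((x,y,w,h),cv2.contourArea(k));W=ray(c,cv2.boxPoints(cv2.minAreaRect(k)),.044)
  print(W[:,:2].round(3).tolist(),W.mean(0).round(4),cv2.minAreaRect(k)[2])
print('exp',proj(c,[.376,-.313,.044]))
E
```

```text
[  0.37005159  -0.33015655   0.1802117  105.36591649] 26.5
(230, 251, 76, 42) 2394.0
[[0.304, -0.406], [0.37, -0.386], [0.381, -0.427], [0.313, -0.447]] [ 0.3421 -0.4163  0.044 ] 89.19306945800781
(306, 114, 59, 120) 5540.5
[[0.364, -0.367], [0.345, -0.266], [0.387, -0.258], [0.411, -0.358]] [ 0.3769 -0.3121  0.044 ] 4.085616588592529
exp [[332.75618884 177.16818206]]
```

```bash
python3 - <<'E'
from plan import *
plan(now(),(.377,-.3125,.11,103.5),(.377,-.3125,.018,103.5))
E
```

```text
[0.15 0.11 0.7 ] 0.02 rows>= 2 -> [  0.3767  -0.3128   0.1102 103.5659]
[0.   0.   0.92] 0.0 rows>= 2 -> [ 3.767000e-01 -3.128000e-01  1.820000e-02  1.035659e+02]
```

Call:
move_arm --moves "0.15 0.11 0.3 0 0 0.02 1; 0.15 0.11 0.7 0 0 0.02 1; 0.15 0.11 0.7 0 0 0.02 1; 0.15 0.11 0.7 0 0 0.02 1; 0.15 0.11 0.7 0 0 0.02 1"

```text
time: 27.0
position: [0.3775, -0.3157, 0.1121]
tool_rot: [0.619, 0.786, -0.0, 0.001]
ft_force: [-0.7, 0.4, -0.3]
grip_width: 0.0872
grip_force: 0.0
```

Call:
move_arm --moves "0 0 0.3 0 0 0 1; 0 0 0.6 0 0 0 1; 0 0 0.8 0 0 0 1; 0 0 0.9 0 0 0 1; 0 0 0.9 0 0 0 0.4; 0 0 0.9 0 0 0 0.2; 0 0 0.9 0 0 0 0.2; 0 0 0.9 0 0 0 0.2; 0 0 0.9 0 0 0 0.2; 0 0 0.9 0 0 0 0.2; 0 0 0.9 0 0 0 0.2" --squeeze 30

```text
time: 28.1
position: [0.3769, -0.3155, 0.0209]
tool_rot: [0.619, 0.785, -0.0, 0.0]
ft_force: [0.8, 0.9, 3.4]
grip_width: 0.0441
grip_force: 29.8
```

Call:
move_arm --moves "0 0 -0.2 0 0 0 0.2; 0 0 -0.5 0 0 0 0.2; 0 0 -0.9 0 0 0 0.2; 0 0 -1 0 0 0 0.2; 0 0 -1 0 0 0 0.2; 0 0 -1 0 0 0 0.2"

```text
time: 28.7
position: [0.376, -0.3146, 0.1197]
tool_rot: [0.619, 0.785, 0.0, -0.001]
ft_force: [-0.7, -0.4, -2.3]
grip_width: 0.044
grip_force: 29.7
```

```bash
python3 - <<'E'
from plan import *
n=now();print(n);plan(n,(.42,-.10,.17,70),(.36,.20,.17,50),(.354,.317,.17,50),(.354,.317,.04,50))
E
```

```text
[  0.37602103  -0.3146338    0.11966563 103.49957127]
[ 0.99  0.46 -0.25] 0.37 rows>= 4 -> [ 0.3976 -0.2076  0.1447 70.1996]
[ 0.54 -0.08 -0.13] 0.0 rows>= 2 -> [ 0.4084 -0.1541  0.1577 70.1996]
[ 0.55 -0.07 -0.12] 0.0 rows>= 2 -> [ 0.4204 -0.1     0.1697 70.1996]
[ 0.87 -0.53 -0.  ] 0.22 rows>= 3 -> [ 4.00100e-01 -2.00000e-04  1.69700e-01  5.03996e+01]
[ 0.64 -0.79 -0.  ] 0.0 rows>= 3 -> [ 0.38    0.0995  0.1697 50.3996]
[ 0.65 -0.79 -0.  ] 0.0 rows>= 3 -> [ 0.3605  0.1999  0.1697 50.3996]
[ 0.86 -0.8  -0.  ] 0.0 rows>= 3 -> [ 0.3537  0.3172  0.1697 50.3996]
[0.   0.   0.65] 0.0 rows>= 2 -> [ 0.3537  0.3172  0.1047 50.3996]
[0.   0.   0.65] 0.0 rows>= 2 -> [3.53700e-01 3.17200e-01 3.97000e-02 5.03996e+01]
```

Call:
move_arm --moves "0.33 0.15 -0.1 0 0 0.1 0.2; 0.66 0.3 -0.25 0 0 0.2 0.2; 0.99 0.46 -0.4 0 0 0.3 0.2; 0.99 0.46 -0.5 0 0 0.37 0.2; 0.99 0.46 -0.5 0 0 0.37 0.2"

```text
time: 29.2
position: [0.3982, -0.2072, 0.1699]
tool_rot: [0.817, 0.576, -0.0, -0.0]
ft_force: [-0.0, -0.5, -2.3]
grip_width: 0.044
grip_force: 29.7
```

Call:
move_arm --moves "0.35 -0.05 0 0 0 0 0.2; 0.7 -0.1 0 0 0 0 0.2; 1 -0.14 0 0 0 0 0.2; 1 -0.14 0 0 0 0 0.2"

```text
time: 29.6
position: [0.4175, -0.1066, 0.1687]
tool_rot: [0.817, 0.577, -0.001, -0.003]
ft_force: [-0.4, -0.8, -1.9]
grip_width: 0.0438
grip_force: 29.7
```

Call:
move_arm --moves "0.3 -0.18 0 0 0 0.08 0.2; 0.6 -0.36 0 0 0 0.16 0.2; 0.87 -0.53 0 0 0 0.22 0.2; 0.87 -0.53 0 0 0 0.22 0.2"

```text
time: 30.0
position: [0.3956, -0.0075, 0.1691]
tool_rot: [0.904, 0.427, -0.002, -0.002]
ft_force: [-0.8, -0.3, -1.4]
grip_width: 0.0444
grip_force: 29.7
```

Call:
move_arm --moves "0.22 -0.26 0 0 0 0 0.2; 0.44 -0.52 0 0 0 0 0.2; 0.64 -0.79 0 0 0 0 0.2; 0.64 -0.79 0 0 0 0 0.2"

```text
time: 30.4
position: [0.377, 0.0914, 0.1696]
tool_rot: [0.904, 0.428, -0.001, -0.001]
ft_force: [0.3, -0.3, -2.8]
grip_width: 0.0439
grip_force: 29.7
```

Call:
move_arm --moves "0.22 -0.26 0 0 0 0 0.2; 0.44 -0.52 0 0 0 0 0.2; 0.65 -0.79 0 0 0 0 0.2; 0.65 -0.79 0 0 0 0 0.2; 0.65 -0.79 0 0 0 0 0.2; 0.65 -0.79 0 0 0 0 0.2"

```text
time: 31.0
position: [0.3599, 0.1891, 0.1702]
tool_rot: [0.905, 0.425, -0.0, 0.0]
ft_force: [-0.5, 0.3, -1.3]
grip_width: 0.0442
grip_force: 29.7
```

```bash
python3 - <<'E'
from plan import *
n=now();print(n);plan(n,(.355,.316,.135,50))
E
```

```text
[ 0.3598989   0.18907373  0.17015392 50.35580675]
[ 0.95 -0.85  0.35] 0.0 rows>= 3 -> [ 0.3551  0.3165  0.1352 50.3558]
```

Call:
move_arm --moves "0.3 -0.28 0.1 0 0 0 0.2; 0.6 -0.56 0.2 0 0 0 0.2; 0.95 -0.85 0.35 0 0 0 0.2; 0.95 -0.85 0.35 0 0 0 0.2; 0.95 -0.85 0.35 0 0 0 0.2; 0.95 -0.85 0.35 0 0 0 0.2"

```text
time: 31.6
position: [0.3543, 0.3161, 0.1354]
tool_rot: [0.905, 0.425, -0.001, 0.0]
ft_force: [-0.5, -0.6, -1.6]
grip_width: 0.0433
grip_force: 29.7
```

Call:
move_arm --moves "0 0 0.3 0 0 0 0.2; 0 0 0.6 0 0 0 0.2; 0 0 0.8 0 0 0 0.2; 0 0 0.88 0 0 0 0.2; 0 0 0.88 0 0 0 0.2; 0 0 0.88 0 0 0 0.2"

```text
time: 32.2
position: [0.3549, 0.3175, 0.0483]
tool_rot: [0.905, 0.425, 0.001, -0.0]
ft_force: [1.3, 0.4, -2.1]
grip_width: 0.0438
grip_force: 29.7
```

Call:
move_arm --moves "0 0 0.05 0 0 0 0.2; 0 0 0.1 0 0 0 0.2; 0 0 0.1 0 0 0 0.2; 0 0 0.1 0 0 0 0.2; 0 0 0.1 0 0 0 0.6; 0 0 0.1 0 0 0 0.66; 0 0 0.1 0 0 0 0.66; 0 0 0.1 0 0 0 0.66; 0 0 -0.2 0 0 0 0.66; 0 0 -0.6 0 0 0 0.66; 0 0 -1 0 0 0 0.66; 0 0 -1 0 0 0 0.66"

```text
time: 33.4
position: [0.3568, 0.3195, 0.1519]
tool_rot: [0.905, 0.426, 0.005, -0.0]
ft_force: [0.5, 0.8, 0.1]
grip_width: 0.0574
grip_force: 0.0
```

```bash
python3 - <<'E'
from plan import *;from h import *
import pickle
c,s,si=pickle.load(open('c1.pkl','rb'))
C=np.array([.457,.230]);u=np.array([.643,.766]);v=np.array([-.766,.643])
for th in np.arange(1.4,1.86,.05):
  P=[np.r_[C+(.099-.207*np.cos(th))*u+y*v,.08+.207*np.sin(th)] for y in(-.218,.218)]
  print(th.round(2),proj(s,P).round(0).tolist(),proj(si,P).round(0).tolist())
from rig import robot
si=robot.camera('side');s=robot.camera('scene');w=robot.camera('wrist');pickle.dump((w,s,si),open('c4.pkl','wb'))
n=now();print(n,robot.get_obs()['time'])
m=mask(s,'purple')
for nme,cam in(('scene',s),('side',si)):
  for k in blobs(cam,'purple',60):
    M=cv2.moments(k);p=(M['m10']/M['m00'],M['m01']/M['m00']);print(nme,np.round(p),cv2.contourArea(k),ray(cam,[p],.04)[0].round(3))
E
```

```text
1.4 [[435.0, 132.0], [443.0, 31.0]] [[302.0, 113.0], [187.0, 106.0]]
1.45 [[440.0, 132.0], [446.0, 31.0]] [[303.0, 111.0], [188.0, 105.0]]
1.5 [[444.0, 133.0], [450.0, 31.0]] [[303.0, 110.0], [189.0, 103.0]]
1.55 [[448.0, 133.0], [453.0, 31.0]] [[303.0, 109.0], [190.0, 102.0]]
1.6 [[452.0, 134.0], [457.0, 32.0]] [[304.0, 108.0], [191.0, 101.0]]
1.65 [[456.0, 134.0], [460.0, 32.0]] [[304.0, 107.0], [192.0, 101.0]]
1.7 [[460.0, 135.0], [463.0, 33.0]] [[305.0, 106.0], [193.0, 100.0]]
1.75 [[464.0, 136.0], [467.0, 34.0]] [[305.0, 106.0], [195.0, 99.0]]
1.8 [[467.0, 137.0], [470.0, 35.0]] [[306.0, 105.0], [196.0, 99.0]]
1.85 [[471.0, 138.0], [473.0, 36.0]] [[306.0, 105.0], [197.0, 99.0]]
[ 0.35349535  0.31753826  0.14729809 50.40232152] 33.55
scene [182. 241.] 698.0 [ 0.491 -0.555  0.04 ]
scene [137. 223.] 579.0 [ 0.371 -0.648  0.04 ]
scene [199. 190.] 511.0 [ 0.345 -0.449  0.04 ]
scene [409. 102.] 1268.0 [0.345 0.324 0.04 ]
side [361. 349.] 834.5 [ 0.344 -0.66   0.04 ]
side [376. 304.] 682.0 [ 0.465 -0.569  0.04 ]
side [307. 300.] 718.0 [ 0.318 -0.463  0.04 ]
side [212. 167.] 458.0 [0.374 0.36  0.04 ]
```

The last frame puts purple at (409,102) in scene, inside the chest, and the other three towers are unmoved. The lid angle is about 1.63 rad. Now I'll go up and over, behind the lid, with the fingers shut.

Call:
move_arm --moves "0 0.2 -0.4 0 0 0 0; 0 0.45 -0.8 0 0 0 0; 0 0.45 -0.8 0 0 0 0"

```text
time: 33.85
position: [0.3936, 0.2893, 0.2304]
tool_rot: [0.905, 0.425, 0.005, 0.001]
ft_force: [1.3, -0.5, 0.8]
grip_width: 0.041
grip_force: 0.0
```

Call:
move_arm --moves "0 0.2 -0.4 0 0 0 0; 0 0.45 -0.8 0 0 0 0; 0 0.45 -0.8 0 0 0 0"

```text
time: 34.15
position: [0.4281, 0.2603, 0.3105]
tool_rot: [0.905, 0.425, 0.005, 0.001]
ft_force: [-0.1, -0.2, 0.1]
grip_width: 0.0174
grip_force: 0.0
```

Call:
move_arm --moves "0 0.2 -0.3 0 0 0 0; 0 0.44 -0.6 0 0 0 0; 0 0.44 -0.6 0 0 0 0; 0 0.44 -0.6 0 0 0 0"

```text
time: 34.55
position: [0.4565, 0.2323, 0.3653]
tool_rot: [0.905, 0.425, -0.002, -0.001]
ft_force: [0.2, -0.6, -0.7]
grip_width: 0.0004
grip_force: 0.0
```

Call:
move_arm --moves "0.35 0 0 0 0 0 0; 0.7 0 0 0 0 0 0; 1 0 0 0 0 0 0; 1 0 0 0 0 0 0"

```text
time: 34.95
position: [0.5209, 0.3121, 0.3633]
tool_rot: [0.904, 0.427, -0.002, -0.001]
ft_force: [0.0, -0.3, -1.7]
grip_width: 0.0004
grip_force: 0.0
```

Call:
move_arm --moves "0.35 0 0 0 0 0 0; 0.7 0 0 0 0 0 0; 1 0 0 0 0 0 0; 1 0 0 0 0 0 0; 1 0 0 0 0 0 0; 1 0 0 0 0 0 0"

```text
time: 35.55
position: [0.5832, 0.3857, 0.3662]
tool_rot: [0.905, 0.426, -0.002, 0.0]
ft_force: [-0.7, -0.0, -0.8]
grip_width: 0.0005
grip_force: 0.0
```

```bash
cat >> plan.py <<'E'
def chest(n):
    C=np.array([.457,.230]);u=np.array([.643,.766]);v=np.array([-.766,.643])
    return np.round([(n[:2]-C)@u,(n[:2]-C)@v,n[2],n[3]],4)
E
python3 - <<'E'
from plan import *
from rig import robot
n=now();print(n,chest(n),robot.get_obs()['time'],robot.get_obs()['q'])
E
```

```text
[ 0.58319996  0.38572906  0.36615984 50.4054638 ] [2.00400e-01 3.50000e-03 3.66200e-01 5.04055e+01] 35.55 [ 4.25026890e-01  5.37694653e-01  1.04463183e+00 -2.37443672e-04
  1.56314464e+00  1.11608686e+00]
```

Call:
move_arm --moves "0 0 0.4 0 0 0 0; 0 0 0.8 0 0 0 0; 0 0 1 0 0 0 0; 0 0 1 0 0 0 0; 0 0 1 0 0 0 0"

```text
time: 36.05
position: [0.5847, 0.386, 0.2684]
tool_rot: [0.905, 0.426, 0.0, 0.0]
ft_force: [-0.3, -0.4, -0.1]
grip_width: 0.0004
grip_force: 0.0
```

Call:
move_arm --moves "-0.2 0 0 0 0 0 0; -0.4 0 0 0 0 0 0; -0.55 0 0 0 0 0 0; -0.7 0 0 0 0 0 0; -0.8 0 0 0 0 0 0; -0.9 0 0 0 0 0 0; -1 0 0 0 0 0 0; -1 0 0 0 0 0 0"

```text
time: 36.85
position: [0.5225, 0.3102, 0.2703]
tool_rot: [0.905, 0.426, 0.004, -0.0]
ft_force: [1.7, 2.4, 2.9]
grip_width: 0.0004
grip_force: 1.5
```

```bash
python3 - <<'E'
from plan import *
from rig import robot
o=robot.get_obs();n=now();print(chest(n),o['time'],o['ft_force'])
E
```

```text
[1.03600e-01 1.40000e-03 2.70300e-01 5.03788e+01] 36.85 [1.71573955 2.35496707 2.9095788 ]
```

Call:
move_arm --moves "-0.13 0 0.05 0 0 0 0; -0.27 0 0.1 0 0 0 0; -0.42 0 0.15 0 0 0 0; -0.56 0 0.2 0 0 0 0; -0.7 0 0.26 0 0 0 0; -0.85 0 0.35 0 0 0 0; -1 0 0.45 0 0 0 0; -1 0 0.45 0 0 0 0"

```text
time: 37.65
position: [0.456, 0.2312, 0.2221]
tool_rot: [0.905, 0.426, -0.002, 0.0]
ft_force: [-0.3, -0.5, -0.2]
grip_width: 0.0002
grip_force: 0.0
```

Call:
move_arm --moves "-0.1 0 0.1 0 0 0 0; -0.2 0 0.2 0 0 0 0; -0.28 0 0.3 0 0 0 0; -0.36 0 0.4 0 0 0 0; -0.43 0 0.5 0 0 0 0; -0.49 0 0.6 0 0 0 0; -0.54 0 0.7 0 0 0 0; -0.56 0 0.8 0 0 0 0; -0.56 0 0.8 0 0 0 0"

```text
time: 38.55
position: [0.4209, 0.1891, 0.1416]
tool_rot: [0.905, 0.426, -0.002, -0.0]
ft_force: [0.3, 0.4, 0.6]
grip_width: 0.0004
grip_force: 0.0
```

```bash
python3 - <<'E'
from plan import *
from rig import robot
o=robot.get_obs();n=now();print(chest(n),o['time'],o['ft_force'])
E
```

```text
[-5.45000e-02  1.30000e-03  1.41600e-01  5.04029e+01] 38.55 [0.33230358 0.35185848 0.62217888]
```

Call:
move_arm --moves "-0.03 0 0.07 0 0 0 0; -0.06 0 0.14 0 0 0 0; -0.08 0 0.2 0 0 0 0; -0.1 0 0.26 0 0 0 0; -0.1 0 0.31 0 0 0 0; -0.1 0 0.35 0 0 0 0; -0.1 0 0.37 0 0 0 0; -0.1 0 0.37 0 0 0 0"

```text
time: 39.35
position: [0.4147, 0.1815, 0.1051]
tool_rot: [0.905, 0.426, -0.001, -0.0]
ft_force: [-0.0, 0.5, -0.6]
grip_width: 0.0002
grip_force: 0.0
```

Call:
move_arm --moves "0 0 0.02 0 0 0 0; 0 0 0.03 0 0 0 0; 0 0 0.04 0 0 0 0; 0 0 0.04 0 0 0 0"

```text
time: 39.75
position: [0.4149, 0.1816, 0.1033]
tool_rot: [0.905, 0.426, 0.0, 0.0]
ft_force: [-3.4, -2.3, 18.6]
grip_width: 0.0002
grip_force: 9.4
```

```bash
python3 - <<'E'
from plan import *;from h import *
from rig import robot;import pickle
o=robot.get_obs();n=now();print(chest(n),o['time'],o['ft_force'])
s=robot.camera('scene');si=robot.camera('side');pickle.dump((s,si),open('c5.pkl','wb'))
for nm,c in(('s',s),('si',si)):
  C=np.array([.457,.230]);u=np.array([.643,.766]);v=np.array([-.766,.643])
  P=[np.r_[C+x*u+y*v,.092] for x in(-.07,0,.06) for y in(-.15,.15)]
  print(nm,[cv2.cvtColor(c['image'],cv2.COLOR_RGB2HSV)[int(q[1]),int(q[0])].tolist() for q in proj(c,P)])
E
```

```text
[-6.41000e-02  1.10000e-03  1.03300e-01  5.04219e+01] 39.75 [-3.41739374 -2.27279445 18.60636228]
s [[18, 120, 157], [98, 136, 15], [2, 219, 213], [10, 156, 213], [20, 116, 234], [19, 117, 231]]
si [[17, 129, 132], [17, 128, 161], [7, 176, 159], [9, 167, 159], [17, 129, 154], [0, 8, 31]]
```

The contact force is 19 N with the fingertips at 92 mm, exactly the shut lid's top. I'll press a touch more, then lift clear.

Call:
move_arm --moves "0 0 0.01 0 0 0 0; 0 0 0.01 0 0 0 0; 0 0 0.01 0 0 0 0; 0 0 -0.2 0 0 0 0; 0 0 -0.5 0 0 0 0; 0 0 -1 0 0 0 0; 0 0 -1 0 0 0 0; 0 0 -1 0 0 0 0; 0 0 -1 0 0 0 0; 0 0 -1 0 0 0 0"

```text
time: 40.85
position: [0.414, 0.1814, 0.2001]
tool_rot: [0.905, 0.426, -0.002, -0.001]
ft_force: [-0.0, 0.0, 0.6]
grip_width: 0.0004
grip_force: 0.0
```

```bash
python3 - <<'E'
from plan import *;from h import *
from rig import robot;import pickle
o=robot.get_obs();n=now();print(chest(n),o['time'],o['ft_force'])
C=np.array([.457,.230]);u=np.array([.643,.766]);v=np.array([-.766,.643])
w=robot.camera('wrist');si=robot.camera('side');s0,si0=pickle.load(open('c5.pkl','rb'))
print('lid motion since press (mean abs diff, side crop)',np.abs(si['image'][150:210,175:260].astype(int)-si0['image'][150:210,175:260]).mean())
# lid free edge in the side view: brightness profile across it, against the prediction for several angles
for y in(-.16,.16):
  for th in(0,.04,.1):
    p=proj(si,np.r_[C+(.099-.207*np.cos(th)-.012*np.sin(th))*u+y*v,.08+.207*np.sin(th)+.012*np.cos(th)])[0];print(y,th,p.round(1))
  x=int(round(p[0]));print(x,[(r,int(si['image'][r,x].sum()//3)) for r in range(int(p[1])-8,int(p[1])+22)])
for nme,cam,z in(('side',si,.05),):
  for col in('green','blue'):
    for k in blobs(cam,col):
      M=cv2.moments(k);print(col,np.round((M['m10']/M['m00'],M['m01']/M['m00'])))
E
```

```text
[-6.49000e-02  1.60000e-03  2.00100e-01  5.03992e+01] 40.85 [-0.02421108  0.03644427  0.55514175]
lid motion since press (mean abs diff, side crop) 9.803464052287582
-0.16 0 [279.  180.5]
-0.16 0.04 [278.9 178.5]
-0.16 0.1 [278.7 175.5]
279 [(167, 73), (168, 86), (169, 105), (170, 121), (171, 127), (172, 127), (173, 128), (174, 128), (175, 123), (176, 110), (177, 101), (178, 103), (179, 104), (180, 102), (181, 92), (182, 83), (183, 79), (184, 78), (185, 79), (186, 80), (187, 82), (188, 84), (189, 83), (190, 84), (191, 83), (192, 84), (193, 82), (194, 82), (195, 82), (196, 83)]
0.16 0 [193. 174.]
0.16 0.04 [192.6 172. ]
0.16 0.1 [192.2 169. ]
192 [(161, 125), (162, 124), (163, 119), (164, 109), (165, 99), (166, 92), (167, 96), (168, 101), (169, 101), (170, 100), (171, 112), (172, 128), (173, 133), (174, 121), (175, 98), (176, 82), (177, 80), (178, 82), (179, 81), (180, 80), (181, 79), (182, 80), (183, 80), (184, 78), (185, 78), (186, 77), (187, 77), (188, 77), (189, 80), (190, 81)]
green [350. 176.]
green [397. 149.]
blue [582. 350.]
blue [ 21. 310.]
blue [519. 263.]
blue [400. 265.]
blue [470. 231.]
blue [131. 126.]
```

```bash
python3 - <<'E'
from plan import *;from h import *
from rig import robot;import pickle
C=np.array([.457,.230]);u=np.array([.643,.766]);v=np.array([-.766,.643])
W=lambda x,y,z:np.r_[C+x*u+y*v,z]
d0=pickle.load(open('c4.pkl','rb'))[2];si=robot.camera('side')
for y in(-.16,-.08,.16):
  a=proj(d0,[W(-.099,y,.08),W(-.099,y,0)]).round(1);b=proj(si,[W(-.108,y,.092),W(-.108,y,.08),W(-.099,y,0)]).round(1)
  x=int(round(a[0,0]));x2=int(round(b[0,0]))
  print(y,'open: rim,foot',a.tolist(),[(r,int(d0['image'][r,x].sum()//3)) for r in range(int(a[0,1])-10,int(a[1,1])+5)])
  print('  shut: top,under,foot',b.tolist(),[(r,int(si['image'][r,x2].sum()//3)) for r in range(int(b[0,1])-10,int(b[2,1])+5)])
E
```

```text
-0.16 open: rim,foot [[279.6, 182.1], [280.4, 200.7]] [(172, 76), (173, 77), (174, 77), (175, 75), (176, 74), (177, 72), (178, 72), (179, 76), (180, 92), (181, 107), (182, 108), (183, 97), (184, 86), (185, 81), (186, 80), (187, 82), (188, 84), (189, 83), (190, 83), (191, 83), (192, 82), (193, 83), (194, 81), (195, 82), (196, 82), (197, 82), (198, 80), (199, 80), (200, 74), (201, 65), (202, 51), (203, 48), (204, 47)]
  shut: top,under,foot [[279.0, 180.5], [279.1, 183.4], [280.4, 200.7]] [(170, 121), (171, 126), (172, 128), (173, 128), (174, 128), (175, 122), (176, 111), (177, 101), (178, 104), (179, 105), (180, 102), (181, 92), (182, 84), (183, 80), (184, 79), (185, 80), (186, 80), (187, 82), (188, 83), (189, 84), (190, 84), (191, 83), (192, 82), (193, 83), (194, 82), (195, 82), (196, 82), (197, 82), (198, 80), (199, 79), (200, 74), (201, 64), (202, 53), (203, 48), (204, 48)]
-0.08 open: rim,foot [[258.0, 180.5], [259.4, 199.0]] [(170, 24), (171, 20), (172, 18), (173, 19), (174, 24), (175, 29), (176, 39), (177, 52), (178, 65), (179, 73), (180, 77), (181, 79), (182, 82), (183, 80), (1
[... 890 characters left out ...]
), (178, 84), (179, 81), (180, 80), (181, 80), (182, 79), (183, 79), (184, 79), (185, 78), (186, 77), (187, 75), (188, 78), (189, 79), (190, 80), (191, 81), (192, 79), (193, 76), (194, 67), (195, 58), (196, 54), (197, 59), (198, 71)]
  shut: top,under,foot [[193.0, 174.0], [193.5, 176.8], [197.5, 194.0]] [(164, 95), (165, 91), (166, 98), (167, 112), (168, 117), (169, 110), (170, 104), (171, 112), (172, 127), (173, 132), (174, 122), (175, 101), (176, 85), (177, 82), (178, 82), (179, 82), (180, 80), (181, 80), (182, 79), (183, 79), (184, 78), (185, 77), (186, 76), (187, 77), (188, 77), (189, 79), (190, 81), (191, 81), (192, 78), (193, 74), (194, 66), (195, 57), (196, 53), (197, 53), (198, 55)]
```

The foot and rim edges match the prediction. The shut lid's front edge falls at rows 181 and 175, against 180.5 and 174 predicted for 0 rad, so the lid is shut. The darker band on top fits a shadow from the arm. Handing in.

```bash
python3 -c "
from rig import robot
print(robot.hand_in())"
```

```text
the job is handed in; nothing more can be done
None
```

I put the crown and key in the gold tray, the horse in the brown tray and the leftmost tower in the purple tray, shut the lid, and handed the job in at about 41 s; no verdict came back.

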